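# Tip out the rinsed balls and lay up gate-post finials for the welder

### The job

Lay up the gate-post finials for the welder: tip the rinsed steel balls out of the wire basket, through its spout, all into the V-bottomed trough, and stand the empty basket back upright in the middle of its drain mat. Set a square cap plate on the open end of each of the three tube sleeves, edges flush and square all round, and seat every ball in the hole of a cap, one ball to a cap (with only two balls, one cap stays bare). Leave the other things on the bench where they are.

Things in the scene. Friction and masses are not known exactly. Their poses are not given: they have to be found in the camera images.
- basket_grip (a point): Rinse basket of steel wire mesh, 204 long x 90 wide x 70 mm high without its spout, about 0.34 kg, open on top. This point is the middle of its flat black grip, a bar 16 thick (along the basket's x) x 26 high x 99 mm long (along its y), fixed on a rigid bail over the basket, 104 mm above the basket's underside (the grip spans 91 to 117 mm). Axes: z up, x along the basket's length; the spout is at the -x end.
- basket_lip (a point): Middle of the outer lip of the basket's spout: 112 mm towards the basket's -x and 77 mm lower than the middle of the grip. The spout is a 78 mm wide notch in the rim of the -x end; inside, the last 54 mm of the floor ramp up to it at 24 degrees, so that balls stay in while the basket is upright and roll out when it is tipped spout-down by clearly more than that (40 to 50 degrees). Cheeks beside the spout are 36 mm high.
- drain_mat: Fixed ribbed rubber drain mat, flat, 290 (x) x 160 (y) x 5 mm thick, in the middle of which the basket stands at the start. Origin: centre of its underside, x along its length.
- trough: Fixed sheet-steel trough, inside 230 long (x) x 144 mm wide (y), walls 45 mm high. Its floor is a shallow V (10 degrees) with the bottom of the groove along x, 4 mm above the bench, so balls in it settle on the middle line with their centres 34 mm above the bench. Origin: middle of its underside; x along the groove.
- ball1_center (a point): Centre of a hollow steel ball, 60 mm diameter, 0.13 kg; at the start in the rinse basket. Two or three balls are present (None from start to end: absent).
- cap1_mid (a point): Centre, half-way up, of a square cap plate of bare metal, 60 x 60 x 10 mm, 0.2 kg, with a 36 mm round hole in the middle, lying flat on the bench at the start. x and y square to its edges, z up. A ball seated in the hole has its centre 29 mm above this point.
- sleeve1_top (a point): Centre of the open upper end of a fixed upright square steel tube sleeve, 60 x 60 mm outside, 4 mm wall, its end 68 mm above the bench (60 mm tube on an 8 mm thick, 76 x 76 mm jig plate). x and y square to its sides, z up.
- ball2_center (a point): Centre of a hollow steel ball, 60 mm diameter, 0.13 kg; at the start in the rinse basket. Two or three balls are present (None from start to end: absent).
- cap2_mid (a point): Centre, half-way up, of a square cap plate of bare metal, 60 x 60 x 10 mm, 0.2 kg, with a 36 mm round hole in the middle, lying flat on the bench at the start. x and y square to its edges, z up. A ball seated in the hole has its centre 29 mm above this point.
- sleeve2_top (a point): Centre of the open upper end of a fixed upright square steel tube sleeve, 60 x 60 mm outside, 4 mm wall, its end 68 mm above the bench (60 mm tube on an 8 mm thick, 76 x 76 mm jig plate). x and y square to its sides, z up.
- ball3_center (a point): Centre of a hollow steel ball, 60 mm diameter, 0.13 kg; at the start in the rinse basket. Two or three balls are present (None from start to end: absent).
- cap3_mid (a point): Centre, half-way up, of a square cap plate of bare metal, 60 x 60 x 10 mm, 0.2 kg, with a 36 mm round hole in the middle, lying flat on the bench at the start. x and y square to its edges, z up. A ball seated in the hole has its centre 29 mm above this point.
- sleeve3_top (a point): Centre of the open upper end of a fixed upright square steel tube sleeve, 60 x 60 mm outside, 4 mm wall, its end 68 mm above the bench (60 mm tube on an 8 mm thick, 76 x 76 mm jig plate). x and y square to its sides, z up.
- magnet_square: Bystander, to be left alone: red triangular welding magnet, 60 mm, 16 mm high. Origin: its underside.
- chipping_hammer: Bystander, to be left alone: hammer, 260 mm long. Origin: its underside.
- wire_brush: Bystander, to be left alone: brush, 220 mm long. Origin: its underside.
- tape_measure: Bystander, to be left alone: tape measure, 65 x 32 x 62 mm high. Origin: its underside.
- tube_offcut: Bystander, to be left alone: offcut of square tube, 110 x 50 x 50 mm. Origin: its underside.
There are look-alikes about, which are no part of the job. Leave any turquoise or yellow look-alike of the part that bears basket_grip alone.

How it is judged:
On the way, in this order (a step that is already met when the one before it is completed fails the run):
1. the basket is tipped by more than 26 degrees with its spout over the trough (angle between basket_grip's own z axis and vertical above 0.45 rad and horizontal distance between basket_lip and trough below 0.15 m), for 0.1 s.
2. all the balls lie in the trough (x of ball1_center in the frame of trough between -0.116 and 0.116 m and y of ball1_center in the frame of trough between -0.073 and 0.073 m and z of each of ball1_center, ball2_center, ball3_center in the frame of trough below 0.05 m and x of ball2_center in the frame of trough between -0.116 and 0.116 m and y of ball2_center in the frame of trough between -0.073 and 0.073 m and x of ball3_center in the frame of trough between -0.116 and 0.116 m and y of ball3_center in the frame of trough between -0.073 and 0.073 m), for 0.2 s.
At the end, for the whole second after the job is handed in: The basket stands upright on the drain mat, its grip within 25 mm of over the middle of the mat; each cap plate lies flat on a sleeve of its own, within 5 mm of centre and 0.1 rad (6 degrees) of square; each ball present sits in the hole of a cap (within 6 mm), one to a cap (horizontal distance between basket_grip and drain_mat below 0.025 m and z of basket_grip in the frame of drain_mat below 0.118 m and angle between basket_grip's own z axis and vertical below 0.08 rad and ((horizontal distance between cap1_mid and sleeve1_top below 0.005 m and z of cap1_mid in the frame of sleeve1_top between 0.001 and 0.009 m and angle between cap1_mid's own z axis and vertical below 0.06 rad and (angle between the x axis of cap1_mid and the x axis of sleeve1_top, either way round below 0.1 rad or angle between the x axis of cap1_mid and the y axis of sleeve1_top, either way round below 0.1 rad)) or (horizontal distance between cap1_mid and sleeve2_top below 0.005 m and z of cap1_mid in the frame of sleeve2_top between 0.001 and 0.009 m and angle between cap1_mid's own z axis and vertical below 0.06 rad and (angle between the x axis of cap1_mid and the x axis of sleeve2_top, either way round below 0.1 rad or angle between the x axis of cap1_mid and the y axis of sleeve2_top, either way round below 0.1 rad)) or (horizontal distance between cap1_mid and sleeve3_top below 0.005 m and z of cap1_mid in the frame of sleeve3_top between 0.001 and 0.009 m and angle between cap1_mid's own z axis and vertical below 0.06 rad and (angle between the x axis of cap1_mid and the x axis of sleeve3_top, either way round below 0.1 rad or angle between the x axis of cap1_mid and the y axis of sleeve3_top, either way round below 0.1 rad))) and ((horizontal distance between cap2_mid and sleeve1_top below 0.005 m and z of cap2_mid in the frame of sleeve1_top between 0.001 and 0.009 m and angle between cap2_mid's own z axis and vertical below 0.06 rad and (angle between the x axis of cap2_mid and the x axis of sleeve1_top, either way round below 0.1 rad or angle between the x axis of cap2_mid and the y axis of sleeve1_top, either way round below 0.1 rad)) or (horizontal distance between cap2_mid and sleeve2_top below 0.005 m and z of cap2_mid in the frame of sleeve2_top between 0.001 and 0.009 m and angle between cap2_mid's own z axis and vertical below 0.06 rad and (angle between the x axis of cap2_mid and the x axis of sleeve2_top, either way round below 0.1 rad or angle between the x axis of cap2_mid and the y axis of sleeve2_top, either way round below 0.1 rad)) or (horizontal distance between cap2_mid and sleeve3_top below 0.005 m and z of cap2_mid in the frame of sleeve3_top between 0.001 and 0.009 m and angle between cap2_mid's own z axis and vertical below 0.06 rad and (angle between the x axis of cap2_mid and the x axis of sleeve3_top, either way round below 0.1 rad or angle between the x axis of cap2_mid and the y axis of sleeve3_top, either way round below 0.1 rad))) and ((horizontal distance between cap3_mid and sleeve1_top below 0.005 m and z of cap3_mid in the frame of sleeve1_top between 0.001 and 0.009 m and angle between cap3_mid's own z axis and vertical below 0.06 rad and (angle between the x axis of cap3_mid and the x axis of sleeve1_top, either way round below 0.1 rad or angle between the x axis of cap3_mid and the y axis of sleeve1_top, either way round below 0.1 rad)) or (horizontal distance between cap3_mid and sleeve2_top below 0.005 m and z of cap3_mid in the frame of sleeve2_top between 0.001 and 0.009 m and angle between cap3_mid's own z axis and vertical below 0.06 rad and (angle between the x axis of cap3_mid and the x axis of sleeve2_top, either way round below 0.1 rad or angle between the x axis of cap3_mid and the y axis of sleeve2_top, either way round below 0.1 rad)) or (horizontal distance between cap3_mid and sleeve3_top below 0.005 m and z of cap3_mid in the frame of sleeve3_top between 0.001 and 0.009 m and angle between cap3_mid's own z axis and vertical below 0.06 rad and (angle between the x axis of cap3_mid and the x axis of sleeve3_top, either way round below 0.1 rad or angle between the x axis of cap3_mid and the y axis of sleeve3_top, either way round below 0.1 rad))) and ((horizontal distance between ball1_center and cap1_mid below 0.006 m and z of ball1_center in the frame of cap1_mid between 0.022 and 0.035 m) or (horizontal distance between ball1_center and cap2_mid below 0.006 m and z of ball1_center in the frame of cap2_mid between 0.022 and 0.035 m) or (horizontal distance between ball1_center and cap3_mid below 0.006 m and z of ball1_center in the frame of cap3_mid between 0.022 and 0.035 m)) and ((horizontal distance between ball2_center and cap1_mid below 0.006 m and z of ball2_center in the frame of cap1_mid between 0.022 and 0.035 m) or (horizontal distance between ball2_center and cap2_mid below 0.006 m and z of ball2_center in the frame of cap2_mid between 0.022 and 0.035 m) or (horizontal distance between ball2_center and cap3_mid below 0.006 m and z of ball2_center in the frame of cap3_mid between 0.022 and 0.035 m)) and ((horizontal distance between ball3_center and cap1_mid below 0.006 m and z of ball3_center in the frame of cap1_mid between 0.022 and 0.035 m) or (horizontal distance between ball3_center and cap2_mid below 0.006 m and z of ball3_center in the frame of cap2_mid between 0.022 and 0.035 m) or (horizontal distance between ball3_center and cap3_mid below 0.006 m and z of ball3_center in the frame of cap3_mid between 0.022 and 0.035 m))); the robot touches nothing.
It fails at once if a bystander is pushed more than 40 mm or lifted (distance of any of magnet_square, chipping_hammer, wire_brush, tape_measure, tube_offcut from where it was at the start of the episode above 0.04 m).
Of ball1, ball2, ball3 only 2 to 3 are there at a start; the rules pass over those that are not, and their reading is None.
At some moment in a run one of basket may be knocked a few centimetres aside while the robot is not near it.
It also fails if it takes over 210 s, if anything falls off the work surface, if the arm or the gripper's body presses on something with over 40 N, if the wrist force passes 120 N, or if a joint passes its speed limit or range.

### The arm

A 6-joint arm with a two-finger parallel gripper is mounted at the origin on the work surface. World frame = base frame: x ahead of the robot, y to its left, z up, the work surface at z = 0. Lengths are in m, angles in rad, forces in N, time in s.
With the tool pointing down it reaches from about 0.35 to 1 m from the base axis. Payload 7.1 kg.
Tool frame: the origin (TCP) lies midway between the tips of the shut fingers; the grasp point (between the pads) lies 19 mm behind it; z points along the fingers, x is the direction in which the jaws open and shut, and the axes are right-handed (so a half turn about z gives the same grasp; the last joint's range is limited). The gripper opens to 85 mm and grips with 20 to 120 N. Pads are 22 mm wide; open, the fingers measure 114 mm over their backs; the gripper's body (76 mm by 85 mm) begins 54 mm behind the grasp point. The pads swing forward as they close: fully open they stand 13 mm farther back than shut.
Start: joints at [1.242, 0.423, 1.63, -0, 1.089, -0.019], TCP at [0.191, 0.595, 0.231] pointing down, gripper open.
Joint ranges: [-3, 3], [-0.9, 2.11], [0.09, 2.58], [-1.31, 4.45], [0.11, 2.69], [-2.54, 2.54]. Speed limits (rad/s): [2.39, 2.39, 3.01, 3.14, 3.14, 3.14].

### API

Orientations are given as a unit quaternion [w, x, y, z].
In Python, from rig import manip, vision gives the robot as it stands. The module is installed in compiled form; this text tells all that it offers.
- The arm moves only by the shell command python3 -m handwheel 'ROWS' [FORCE]. ROWS is JSON, one flat list of numbers, 7 for each row, row after row: the turn, a rotation vector about the tool's x, y, z in rad, then the shift along the tool's x, y, z in mm, then the finger opening in mm, from 0 to 85.4. In form: [rx, ry, rz, x, y, z, fingers, rx, ry, rz, x, y, z, fingers, ...]. A call has 1 to 20 rows; each row shifts and turns the commanded pose from where the row before left it, along the tool's axes as they then stand; what a row does not reach is not made up. A row lasts 1/12 s, in which the tool goes at most 41.7 mm and 7.16 degrees, less where a joint would pass 70% of its speed; a pose out of reach is approached as far as the arm can. A call is refused whole if a number of a shift passes 41.7 or a number of a turn 0.125, either way. A call with a gripper value outside its range is refused whole. The fingers move at their own pace and stop on an object; FORCE is the grip in N (left out, the last holds). Time passes only in rows, so rows that do not move let the fingers close. It gives the time, the measured TCP pose, the force and the opening at its end, in the units of the state.
- manip.state(): the state, without advancing time (a new reading comes with each control period).
- vision.get_image(name): name is "side" or "top"; returns a dict with "color" (480x640x3 uint8, blue, green, red), "camera_matrix" (3x3 intrinsics, pixels), "D" ([k1, k2, p1, p2, k3] as OpenCV has them; the pictures are not rectified), "R" (3x3) and "t" (3): a world point X has camera coordinates R X + t. Camera axes: x right, y down, z forward; pixel columns grow to the right and rows downward; lengths in m; the calibration is good to about 2 mm. A picture is of the moment at which its call begins. There is no depth.
- manip.hand_in(): hands the job in, once; it reports no verdict.
The state is a dict: "time": time; "joint_positions": joint angles; "joint_vel": joint speeds; "joint_efforts": joint torques, N m; "tool_pos": TCP position; "orientation": TCP orientation; "contact_force": force on the tool from outside, world axes, zero at the start; "wrist_torque": the same for the moment, N m; "gripper_width": finger opening in m.
Only numpy, scipy, OpenCV 4.12 (cv2) and the standard library are available. Lean on these libraries where they do the work, as an engineer would, in place of code of your own. Each camera call takes 0.05 s, during which the arm holds its last target. There are 200 camera calls.

## Working session

There is one attempt and no reset: what is moved stays moved. The work goes in short steps, Python scripts to look and compute and a shell command to move; the robot and the scene stay as the last step left them, time stands still between calls to the robot, and variables do not carry over. Pictures are saved under pics/ and viewed, about 12 in all and at most 16, crops included, and the job is handed in when it is done.

```bash
mkdir -p pics; cat > h.py <<'E'
import numpy as np, cv2
from rig import manip, vision
from scipy.spatial.transform import Rotation as Ro
def snap(name,fn=None):
    d=vision.get_image(name)
    if fn: cv2.imwrite('pics/'+fn,d['color'])
    np.savez('last_'+name+'.npz',**{k:np.array(d[k]) for k in d}); return d
def load(name): return dict(np.load('last_'+name+'.npz'))
def ray(d,px):
    p=cv2.undistortPoints(np.array(px,float).reshape(-1,1,2),d['camera_matrix'],d['D']).reshape(-1,2)
    r=np.c_[p,np.ones(len(p))]@d['R']; o=-d['R'].T@d['t']; return o,r
def onz(d,px,z):
    o,r=ray(d,px); return o+r*((z-o[2])/r[:,2])[:,None]
def proj(d,X):
    return cv2.projectPoints(np.array(X,float).reshape(-1,1,3),cv2.Rodrigues(d['R'])[0],d['t'],d['camera_matrix'],d['D'])[0].reshape(-1,2)
def st():
    s=manip.state(); q=s['orientation']; return s,np.array(s['tool_pos']),Ro.from_quat([q[1],q[2],q[3],q[0]])
E
python3 - <<'E'
from h import *
np.set_printoptions(precision=4,suppress=True)
for n in('top','side'):
    d=snap(n,n+'0.png'); print(n,-d['R'].T@d['t'],d['R'][2],d['camera_matrix'][0,0])
s,p,R=st(); print(s['time'],p,R.as_matrix())
E
```

```text
top [ 0.2221 -0.0567  1.4449] [ 0.1793  0.0282 -0.9834] 544.6343876384029
side [-0.1133 -0.7173  0.7229] [ 0.5199  0.6181 -0.5896] 460.7818618325339
0.1 [0.1904 0.5948 0.2306] [[ 0.3049  0.9524 -0.0005]
 [ 0.9524 -0.3049 -0.0013]
 [-0.0014 -0.     -1.    ]]
```

View pics/top0.png

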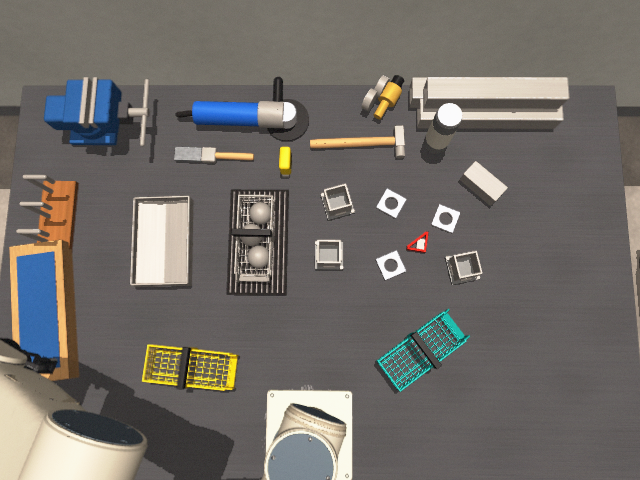

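View pics/side0.png

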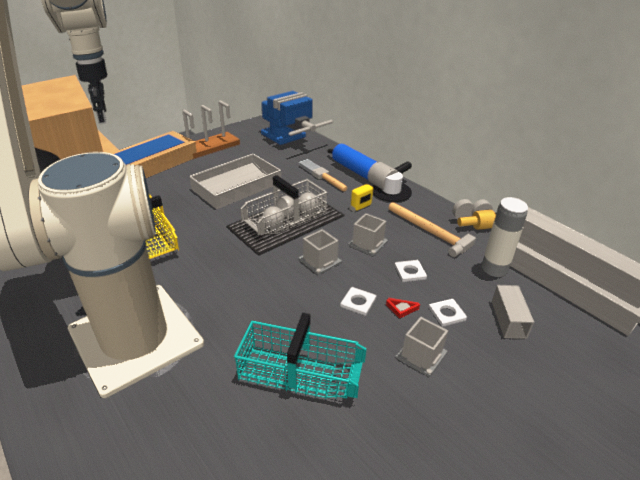

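```bash
python3 - <<'E'
from h import *
np.set_printoptions(precision=4,suppress=True)
d=load('top'); s=load('side'); im=d['color']
a=cv2.resize(im[180:305,215:300],None,fx=4.6,fy=4.6,interpolation=cv2.INTER_CUBIC)
b=cv2.resize(s['color'][165:255,220:350],None,fx=3,fy=3,interpolation=cv2.INTER_CUBIC)
c=np.zeros((575,391+390,3),np.uint8); c[:a.shape[0],:391]=a[:575]; c[:270,391:]=b[:270]
e=cv2.resize(im[175:290,310:490],None,fx=2.15,fy=2.15,interpolation=cv2.INTER_CUBIC); c[300:300+e.shape[0],391:391+e.shape[1]]=e
cv2.imwrite('pics/crop1.png',c)
# caps white
m=(im.min(2)>200).astype(np.uint8)
cs,_=cv2.findContours(m,cv2.RETR_EXTERNAL,cv2.CHAIN_APPROX_NONE)
for k in cs:
    x,y,w,h=cv2.boundingRect(k)
    if 350<x<480 and 180<y<300 and w>12:
        r=cv2.minAreaRect(onz(d,k.reshape(-1,2),0.01)[:,:2].astype(np.float32)); print('cap',x,y,w,h,r)
g=onz(d,[[232,232.5],[271,232.5]],.122); print('grip',g)
print('trough',onz(d,[[133,197],[189,197],[189,287],[132,287]],.047))
print('mat',onz(d,[[231,190],[288,190],[287,294],[228,294]],.005))
E
```

```text
cap 454 252 28 26 ((0.43697836995124817, -0.4134718179702759), (0.06183144822716713, 0.060526441782712936), 12.062322616577148)
cap 376 251 30 29 ((0.4339119493961334, -0.20981988310813904), (0.05995836481451988, 0.05999888479709625), 23.70878028869629)
cap 432 204 28 28 ((0.561363935470581, -0.3586231470108032), (0.05966603755950928, 0.0598495677113533), 67.754150390625)
cap 377 189 29 29 ((0.6030323505401611, -0.21293562650680542), (0.059330571442842484, 0.059822242707014084), 60.769317626953125)
grip [[0.4945 0.195  0.122 ]
 [0.4951 0.0975 0.122 ]]
trough [[0.6053 0.4801 0.047 ]
 [0.606  0.3287 0.047 ]
 [0.365  0.3154 0.047 ]
 [0.3635 0.4649 0.047 ]]
mat [[0.6379 0.2249 0.005 ]
 [0.6386 0.0677 0.005 ]
 [0.3532 0.064  0.005 ]
 [0.3516 0.2211 0.005 ]]
```

View pics/crop1.png

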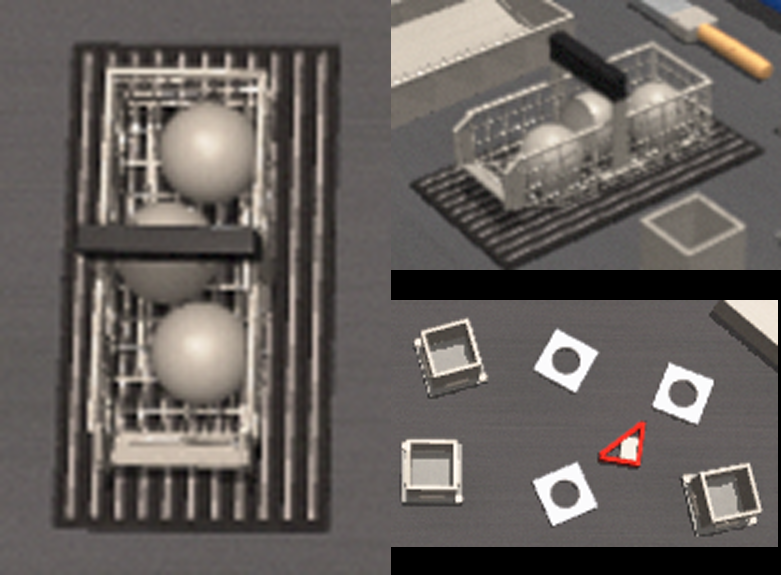

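Top view: three balls (260,212), (255,240) and (258,257). The steel-wire basket at (257,238) on the black ribbed mat is the one meant. The turquoise (423,350) and yellow (190,368) baskets are look-alikes. Its spout is at the lower end (world -x) in the crop. The caps are at (391,203), (446,218) and (391,265), the sleeves at (338,202), (329,254) and (464,266).

```bash
python3 -m handwheel '[0,0,0.12,0,0,0,60,0,0,0.12,0,0,0,60,0,0,0.12,0,0,0,60,0,0,0.12,0,0,0,60,0,0,0.12,0,0,0,60,0,0,0.12,0,0,0,60,0,0,0.12,0,0,0,60,0,0,0.12,0,0,0,60,0,0,0.12,0,0,0,60,0,0,0.12,0,0,0,60,0,0,0.06,0,0,0,60]' && python3 -m handwheel '[0,0,0,22,32,0,60,0,0,0,22,32,0,60,0,0,0,22,32,0,60,0,0,0,22,32,0,60,0,0,0,22,32,0,60,0,0,0,22,32,0,60,0,0,0,22,32,0,60,0,0,0,22,32,0,60,0,0,0,22,32,0,60,0,0,0,22,32,0,60,0,0,0,22,32,0,60,0,0,0,22,32,0,60,0,0,0,22,32,0,60,0,0,0,19,32,0,60,0,0,0,0,0,0,60,0,0,0,0,0,0,60]' 
python3 - <<'E'
from h import *
np.set_printoptions(precision=4,suppress=True)
s,p,R=st(); print(s['time'],p,R.as_matrix(),s['joint_positions'],s['gripper_width'])
snap('top');d=snap('side','side1.png')
E
```

```text
time: 1.02
tool_pos: [0.1904, 0.5949, 0.2308]
orientation: [0.0, 1.0, -0.003, -0.0]
contact_force: [0.0, 0.3, -0.5]
gripper_width: 0.0595
time: 2.35
tool_pos: [0.4965, 0.1458, 0.231]
orientation: [0.0, 1.0, -0.001, -0.0]
contact_force: [-0.9, 1.1, 0.5]
gripper_width: 0.0601
2.35 [0.4965 0.1458 0.231 ] [[ 1.     -0.0029 -0.0006]
 [-0.0029 -1.     -0.0001]
 [-0.0006  0.0001 -1.    ]] [0.2626 0.2664 1.8655 0.     1.0103 0.2654] 0.06011602617658802
```

View pics/side1.png

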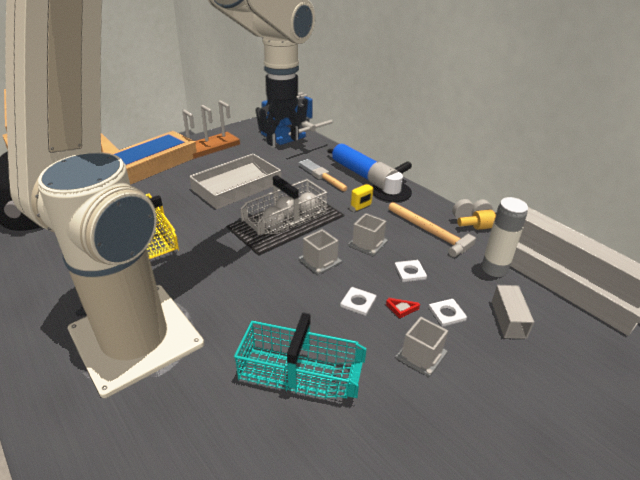

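The basket has not moved: its grip is at (286,187) in the side view, with the gripper above it at about (285,140). Checking the grip position in both views.

```bash
python3 - <<'E'
from h import *
d=load('side');s,p,R=st()
print('tcp px',proj(d,p))
im=d['color'];m=(im.max(2)<45).astype(np.uint8); m[:172]=0;m[203:]=0;m[:,:265]=0;m[:,308:]=0
cs,_=cv2.findContours(m,0,1);k=max(cs,key=cv2.contourArea).reshape(-1,2);c=(k.min(0)+k.max(0))/2;print('side',k.min(0),k.max(0))
c3=onz(d,[c],.109);print(c3)
X=[[0.496+a,0.146+b,.109+z] for a in(-.008,.008) for b in(-.05,.05) for z in(-.013,.013)]
q=proj(d,X);print('pred',q.min(0),q.max(0))
E
```

```text
tcp px [[283.33058421 143.58533729]]
side [273 176] [297 198]
[[0.49335662 0.14280941 0.109     ]]
pred [271.58000645 173.76232716] [299.09203196 199.26405167]
```

```bash
python3 -m handwheel '[0,0,0,-1,0,30,60,0,0,0,0,0,30,60,0,0,0,0,0,25,60,0,0,0,0,0,20,60,0,0,0,0,0,20,60,0,0,0,0,0,14,60,0,0,0,0,0,0,60,0,0,0,0,0,0,0,0,0,0,0,0,0,0,0,0,0,0,0,0,0,0,0,0,0,0,0,0,0,0,0,0,0,0,0,0,0,0,0,0,0,0,0,0,0,0,0,0,0]' 100
```

```text
time: 3.62
tool_pos: [0.4963, 0.1482, 0.094]
orientation: [-0.001, 1.0, 0.0, 0.002]
contact_force: [0.8, 3.2, 5.9]
gripper_width: 0.0142
```

```bash
python3 -m handwheel '[0,0,0,0,0,-5,0,0,0,0,0,0,-10,0,0,0,0,0,0,-15,0,0,0,0,0,0,-20,0,0,0,0,0,0,-20,0,0,0,0,0,0,-20,0,0,0,0,0,0,-12,0,0,0,0,0,0,-7,0,0,0,0,0,0,0,0]' 110 && python3 -m handwheel '[0,0,0,2,-6,0,0,0,0,0,4,-12,0,0,0,0,0,6,-18,0,0,0,0,0,6,-18,0,0,0,0,0,6,-18,0,0,0,0,0,6,-18,0,0,0,0,0,6,-18,0,0,0,0,0,6,-18,0,0,0,0,0,6,-18,0,0,0,0,0,6,-18,0,0,0,0,0,6,-18,0,0,0,0,0,6,-18,0,0,0,0,0,6,-18,0,0,0,0,0,6,-18,0,0,0,0,0,4,-14,0,0,0,0,0,4,-10,0,0,0,0,0,2,-9,0,0,0,0,-0.03,0,0,0,0,0,0,-0.028,0,0,0,0,0,0,0,0,0,0,0]'
python3 - <<'E'
from h import *
np.set_printoptions(precision=4,suppress=True)
s,p,R=st(); print(p,s['joint_positions'],s['gripper_width'])
a=snap('side')['color'][60:330,120:480]; b=snap('top')['color'][100:340,60:360]
c=np.zeros((600,800,3),np.uint8);c[:600,:400]=cv2.resize(a[:,:180],None,fx=400/180,fy=600/270);c[:480,400:]=cv2.resize(b[:,30:230],None,fx=2,fy=2);cv2.imwrite('pics/lift.png',c)
E
```

```text
time: 4.37
tool_pos: [0.4952, 0.1475, 0.2029]
orientation: [-0.0, 1.0, 0.0, 0.001]
contact_force: [1.1, 0.6, -8.1]
gripper_width: 0.0143
time: 6.03
tool_pos: [0.5822, 0.4148, 0.2002]
orientation: [0.001, 1.0, 0.03, -0.001]
contact_force: [0.3, -0.9, -6.7]
gripper_width: 0.0142
[0.5822 0.4148 0.2002] [ 0.6025  0.5871  1.4321 -0.0001  1.1244  0.5423] 0.014241832357422785
```

View pics/lift.png

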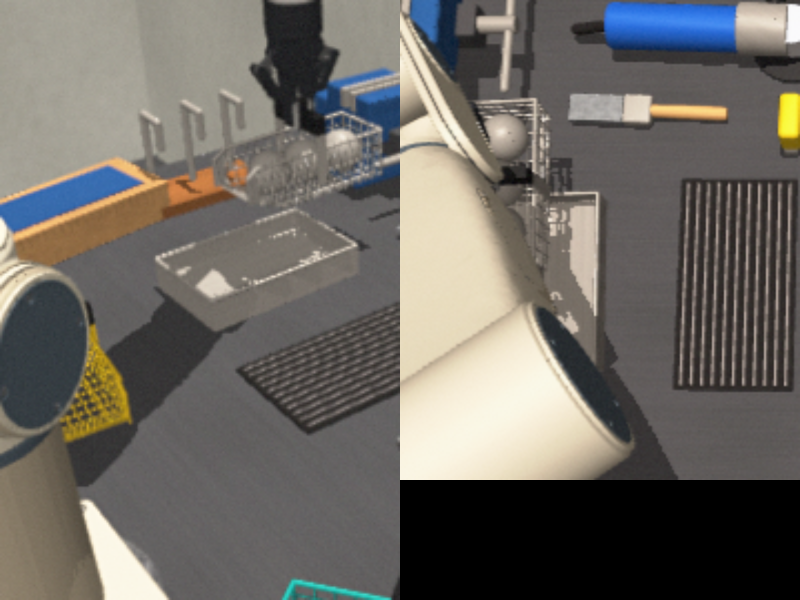

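```bash
python3 -m handwheel '[0,0,0,0,6,0,0,0,0,0,0,6,0,0,0,0.06,0,0,0,0,0,0,0.09,0,0,0,0,0,0,0.09,0,0,0,0,0,0,0.06,0,0,0,0,0,0,0.03,0,0,0,0,0,0,0.03,0,0,0,0,0,0,0.02,0,0,0,0,0,0,0.02,0,0,0,0,0,0,0.02,0,0,0,0,0,0,0.02,0,0,0,0,0,0,0.02,0,0,0,0,0,0,0.02,0,0,0,0,0,0,0.02,0,0,0,0,0,0,0.02,0,0,0,0,0,0,0.02,0,0,0,0,0,0,0.02,0,0,0,0,0,0,0.02,0,0,0,0,0,0,0.02,0,0,0,0]'
python3 - <<'E'
from h import *
s,p,R=st(); print(p,s['contact_force'],R.as_matrix()[:,2])
snap('side')
E
python3 -m handwheel '[0,0.02,0,0,0,0,0,0,0.02,0,0,0,0,0,0,0.02,0,0,0,0,0,0,0.02,0,0,0,0,0,0,0.02,0,0,0,0,0,0,0.02,0,0,0,0,0,0,0.02,0,0,0,0,0,0,0.02,0,0,0,0,0,0,0.02,0,0,0,0,0,0,0.02,0,0,0,0,0,0,0.02,0,0,0,0,0,0,0,0,0,0,0,0,0,0,0,0,0,0,0,0,0,0,0,0,0,0,0,0,0,0,0,0,0,0,0,0,0,0,0,0]'
python3 - <<'E'
from h import *
a=load('side')['color'][60:260,150:350]; b=snap('side')['color'][60:260,150:350]
cv2.imwrite('pics/pour.png',cv2.resize(np.hstack([a,b]),None,fx=2,fy=2))
E
```

```text
[0.58233376 0.41450489 0.20057639] [-0.21630553 -0.35449029 -7.42215161] [-1.09084767e-03 -8.45734459e-04 -9.99999047e-01]
time: 7.52
tool_pos: [0.583, 0.4146, 0.2013]
orientation: [-0.003, 0.994, 0.029, 0.11]
contact_force: [-0.8, -0.7, -7.1]
gripper_width: 0.0143invalid input
```

View pics/pour.png

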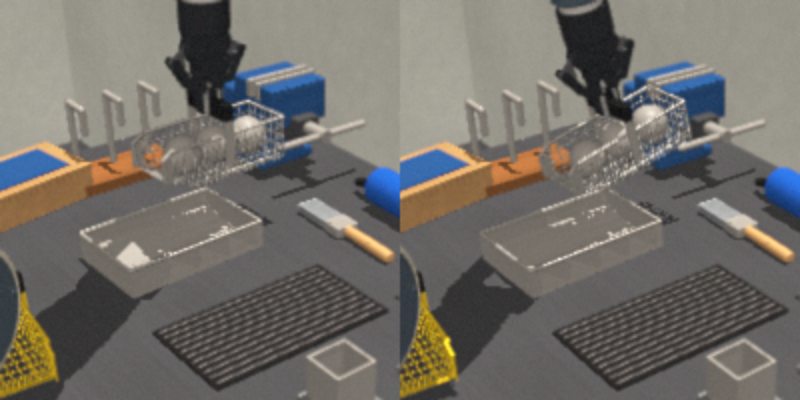

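The first call was refused because I miscounted its values, so the tilt is 0.22 rad and all the balls are still in. I'll make the sideways shift now and carry on tilting.

```bash
python3 -m handwheel '[0,0,0,0,6,0,0, 0,0,0,0,6,0,0, 0,0.03,0,0,0,0,0, 0,0.03,0,0,0,0,0, 0,0.03,0,0,0,0,0, 0,0.02,0,0,0,0,0, 0,0.02,0,0,0,0,0, 0,0.02,0,0,0,0,0, 0,0.02,0,0,0,0,0, 0,0.02,0,0,0,0,0, 0,0.02,0,0,0,0,0, 0,0.02,0,0,0,0,0, 0,0.02,0,0,0,0,0, 0,0.02,0,0,0,0,0, 0,0.02,0,0,0,0,0, 0,0.02,0,0,0,0,0]' && python3 -m handwheel '[0,0.02,0,0,0,0,0, 0,0.02,0,0,0,0,0, 0,0.02,0,0,0,0,0, 0,0.02,0,0,0,0,0, 0,0.02,0,0,0,0,0, 0,0.02,0,0,0,0,0, 0,0.02,0,0,0,0,0, 0,0.02,0,0,0,0,0, 0,0.02,0,0,0,0,0, 0,0.02,0,0,0,0,0, 0,0.02,0,0,0,0,0, 0,0,0,0,0,0,0, 0,0,0,0,0,0,0, 0,0,0,0,0,0,0, 0,0,0,0,0,0,0]'
python3 - <<'E'
from h import *
a=snap('top')['color'][130:330,90:290]; b=snap('side')['color'][60:260,150:350]
cv2.imwrite('pics/pour2.png',cv2.resize(np.hstack([a,b]),None,fx=2,fy=2))
E
```

```text
time: 8.9
tool_pos: [0.5836, 0.4023, 0.2016]
orientation: [-0.008, 0.965, 0.028, 0.262]
contact_force: [0.7, -0.6, -5.8]
gripper_width: 0.0137
time: 10.15
tool_pos: [0.5838, 0.4028, 0.2019]
orientation: [-0.011, 0.93, 0.027, 0.366]
contact_force: [0.6, 0.4, -3.5]
gripper_width: 0.0141
```

View pics/pour2.png

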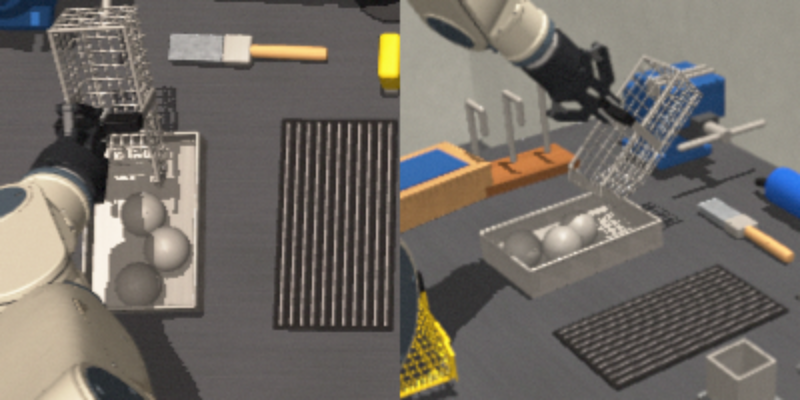

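All three balls are in the trough and the basket is empty. Now the basket goes back to the mat.

```bash
python3 -m handwheel '[0,-0.107,0,0,0,0,0, 0,-0.107,0,0,0,0,0, 0,-0.107,0,0,0,0,0, 0,-0.107,0,0,0,0,0, 0,-0.107,0,0,0,0,0, 0,-0.107,0,0,0,0,0, 0,-0.107,0,0,0,0,0, 0,0,0.058,0,0,0,0, 0,0,0,-10,29,0,0, 0,0,0,-10,29,0,0, 0,0,0,-10,29,0,0, 0,0,0,-10,29,0,0, 0,0,0,-10,29,0,0, 0,0,0,-10,29,0,0, 0,0,0,-10,29,0,0, 0,0,0,-9,26,0,0, 0,0,0,-9,26,0,0, 0,0,0,0,0,0,0, 0,0,0,0,0,0,0]'
python3 -c "
from h import *
s,p,R=st();print(p,R.as_rotvec())"
```

```text
time: 11.83
tool_pos: [0.4951, 0.1421, 0.1897]
orientation: [0.004, 0.997, -0.007, 0.073]
contact_force: [0.8, -0.4, -3.1]
gripper_width: 0.014
[0.49513017 0.14211617 0.18971426] [ 3.12519218 -0.02254689  0.22871076]
```

```bash
cat >> h.py <<'E'
def need(target,yaw):
    """turn (tool frame) to point straight down with tool x at yaw; shift in the tool axes AFTER that turn, mm"""
    s,p,R=st(); c,n=np.cos(yaw),np.sin(yaw)
    D=np.array([[c,n,0],[n,-c,0],[0,0,-1.]])
    print('t',round(s['time'],2),'p',p.round(4),'turn',(R.inv()*Ro.from_matrix(D)).as_rotvec().round(4),'shift',(D.T@(np.array(target)-p)*1e3).round(1),'w',round(s['gripper_width'],4))
E
python3 -c "
from h import *
need([.4955,.1465,.094],0)"
```

```text
t 11.83 p [0.4951 0.1421 0.1897] turn [ 0.008  -0.1461 -0.0144] shift [ 0.4 -4.4 95.7] w 0.014
```

```bash
python3 -m handwheel '[0.004,-0.073,-0.007,0,0,0,0, 0.004,-0.073,-0.007,0,0,0,0, 0,0,0,0,-4,20,0, 0,0,0,0,0,20,0, 0,0,0,0,0,0,0]'
python3 -c "
from h import *
need([.4955,.1465,.094],0)"
```

```text
time: 12.25
tool_pos: [0.4943, 0.1476, 0.1467]
orientation: [0.0, 1.0, 0.001, -0.002]
contact_force: [-0.7, -0.7, -3.1]
gripper_width: 0.0143
t 12.25 p [0.4943 0.1476 0.1467] turn [0.001  0.004  0.0024] shift [ 1.2  1.1 52.7] w 0.0143
```

```bash
python3 -m handwheel '[0,0.003,0.002,1,1,20,0, 0,0,0,0,0,15,0, 0,0,0,0,0,9,0, 0,0,0,0,0,5,0, 0,0,0,0,0,3,0, 0,0,0,0,0,0,0, 0,0,0,0,0,0,0]'
python3 -c "
from h import *
need([.4955,.1465,.094],0)"
```

```text
time: 12.83
tool_pos: [0.497, 0.1466, 0.098]
orientation: [-0.0, 1.0, -0.0, 0.002]
contact_force: [-0.1, 0.1, -2.4]
gripper_width: 0.0144
t 12.83 p [0.497  0.1466 0.098 ] turn [-0.0004 -0.004  -0.0004] shift [-1.5  0.1  4. ] w 0.0144
```

```bash
python3 -m handwheel '[0,0,0,0,0,3,0, 0,0,0,0,0,1,10, 0,0,0,0,0,0,25, 0,0,0,0,0,0,40, 0,0,0,0,0,0,50, 0,0,0,0,0,0,50, 0,0,0,0,0,-20,50, 0,0,0,0,0,-30,50, 0,0,0,0,0,-35,50, 0,0,0,0,0,-35,50, 0,0,0,0,0,-35,50, 0,0,0,0,0,0,50]'
python3 - <<'E'
from h import *
np.set_printoptions(precision=4,suppress=True)
d=load('top'); im=cv2.imread('pics/top0.png')
g=im.min(2)
for (x,y) in((338,202),(329,254),(464,266)):
  for th in(150,170,190):
    m=np.zeros_like(g); m[y-20:y+20,x-20:x+20]=(g[y-20:y+20,x-20:x+20]>th)
    cs,_=cv2.findContours(m,cv2.RETR_EXTERNAL,cv2.CHAIN_APPROX_NONE); k=max(cs,key=lambda c:cv2.boundingRect(c)[2]*cv2.boundingRect(c)[3])
    q=onz(d,k.reshape(-1,2),.068)[:,:2].astype(np.float32); r=cv2.minAreaRect(q); print(x,y,th,len(k),np.array(r[0]),np.array(r[1]),r[2])
a=snap('top')['color'][150:310,210:310]; 
c=cv2.resize(a,None,fx=3,fy=3); b=cv2.resize(im[180:290,310:490],None,fx=2.7,fy=2.7,interpolation=cv2.INTER_CUBIC)
o=np.zeros((480,300+b.shape[1],3),np.uint8);o[:,:300]=c;o[:b.shape[0],300:]=b;cv2.imwrite('pics/rel.png',o)
E
```

```text
time: 13.83
tool_pos: [0.4997, 0.1474, 0.2552]
orientation: [-0.002, 1.0, -0.0, 0.007]
contact_force: [1.9, -0.1, 0.5]
gripper_width: 0.0503
338 202 150 100 [ 0.5934 -0.0713] [0.0806 0.0614] 16.073734283447266
338 202 170 82 [ 0.6029 -0.0679] [0.0591 0.0601] 15.986750602722168
338 202 190 82 [ 0.6027 -0.0681] [0.0586 0.0598] 15.983785629272461
329 254 150 119 [ 0.4512 -0.0455] [0.0728 0.0695] 0.49334821105003357
329 254 170 107 [ 0.4527 -0.0456] [0.0702 0.0694] 0.7552933692932129
329 254 190 90 [ 0.459  -0.0441] [0.0573 0.0668] 0.47658395767211914
464 266 150 87 [ 0.4283 -0.3994] [0.0599 0.0602] 12.657184600830078
464 266 170 87 [ 0.428  -0.3988] [0.0598 0.059 ] 11.872762680053711
464 266 190 87 [ 0.4283 -0.3991] [0.0593 0.0583] 11.836004257202148
```

View pics/rel.png

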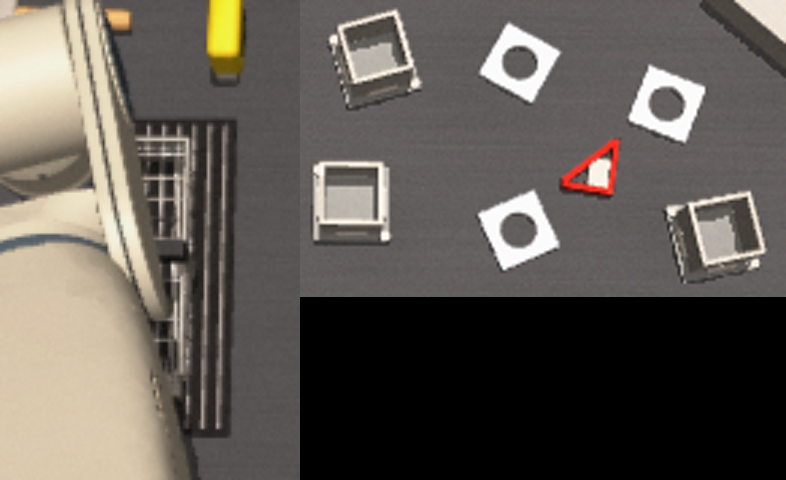

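```bash
python3 - <<'E'
from h import *
np.set_printoptions(precision=4,suppress=True)
d=load('top'); im=cv2.imread('pics/top0.png')
g=im.min(2)
def inner(im,d,x,y,th,z,s=6):
    R=18; a=cv2.resize(im.min(2)[y-R:y+R,x-R:x+R],None,fx=s,fy=s,interpolation=cv2.INTER_CUBIC)
    m=(a>th).astype(np.uint8); cs,h=cv2.findContours(m,cv2.RETR_CCOMP,cv2.CHAIN_APPROX_NONE)
    k=[c for c,hh in zip(cs,h[0]) if hh[3]>=0]
    if not k: return None
    k=max(k,key=cv2.contourArea).reshape(-1,2); px=(k+.5)/s-.5+[x-R,y-R]
    return cv2.minAreaRect(onz(d,px,z)[:,:2].astype(np.float32))
for (x,y) in((338,202),(329,254),(464,266)):
  for th in(155,165,175,185): print(x,y,th,inner(im,d,x,y,th,.068))
for (x,y) in((391,203),(446,218),(391,265)):
  print(x,y,inner(im,d,x,y,150,.01))
print(g[254-20:254+24,329]); print(g[254,329-18:329+18])
E
python3 -c "
from h import *
need([.603,-.213,.15],np.radians(-29.2)); s=st()[0]; print(s['joint_positions'])"
```

```text
338 202 155 ((0.602867841720581, -0.06744574010372162), (0.05296124890446663, 0.05350098758935928), 15.573502540588379)
338 202 165 ((0.602820634841919, -0.06742257624864578), (0.0535271055996418, 0.053785473108291626), 15.878727912902832)
338 202 175 ((0.6028522849082947, -0.06737546622753143), (0.05382898449897766, 0.05448370799422264), 15.57043170928955)
338 202 185 ((0.6028018593788147, -0.06738252937793732), (0.05449039861559868, 0.05485325679183006), 15.732041358947754)
329 254 155 ((0.4589488208293915, -0.045267365872859955), (0.0527915321290493, 0.052475787699222565), 89.36624145507812)
329 254 165 ((0.4587601125240326, -0.045352429151535034), (0.053702693432569504, 0.052678607404232025), 0.30706825852394104)
329 254 175 ((0.4589564800262451, -0.04521860182285309), (0.05374249815940857, 0.05333489552140236), 89.346435546875)
329 254 185 ((0.45897483825683594, -0.04513697326183319), (0.054144486784935, 0.05310734361410141), 0.30717942118644714)
464 266 155 ((0.4280155301094055, -0.39903855323791504), (0.05323615297675133, 0.05342705175280571), 11.871140480041504)
464 266 165 (
[... 523 characters left out ...]
.03566769137978554, 0.03506653010845184), 88.41566467285156)
391 265 ((0.43323537707328796, -0.2095339596271515), (0.0353863351047039, 0.03540270775556564), 61.19829559326172)
[ 94  91  96  91  96 121 230 186  64  64  71  95  88  90 102 181 180 178
 178 175 174 174 174 174 176 175 181 212 228 106  66  74 108  89  85  62
  60  91  91  93  91  92  92  90]
[ 95  89  94  93 184 203 207 197 148 174 174 175 171 174 174 175 172 176
 174 175 176 175 175 176 177 174 101  81 231 234 211 179 101  93  92  90]
t 13.88 p [0.4984 0.147  0.2523] turn [-0.005  -0.0101  0.509 ] shift [266.9 263.2 102.3] w 0.0502
[ 2.64289287e-01  2.37317882e-01  1.84879867e+00 -7.61496638e-04
  1.04431634e+00  2.65263752e-01]
```

```bash
python3 -m handwheel '[0,-0.01,0.1,0,0,0,75, 0,0,0.1,0,0,0,75, 0,0,0.1,0,0,0,75, 0,0,0.1,0,0,0,75, 0,0,0.11,0,0,0,75, 0,0,0,27,26,5,75, 0,0,0,27,26,5,75, 0,0,0,27,26,5,75, 0,0,0,27,26,5,75, 0,0,0,27,26,5,75, 0,0,0,27,26,5,75, 0,0,0,27,26,5,75, 0,0,0,27,26,5,75, 0,0,0,27,26,5,75, 0,0,0,24,29,15,75, 0,0,0,0,0,20,75, 0,0,0,0,0,20,75, 0,0,0,0,0,0,75, 0,0,0,0,0,0,75]' 60
python3 -c "
from h import *
need([.603,-.213,.03],np.radians(-29.2)); "
```

```text
time: 15.47
tool_pos: [0.5983, -0.2131, 0.1454]
orientation: [0.0, 0.968, -0.253, -0.006]
contact_force: [0.5, -0.2, 1.6]
gripper_width: 0.0756
t 15.47 p [ 0.5983 -0.2131  0.1454] turn [ 0.0035  0.0108 -0.0012] shift [  4.1  -2.4 115.4] w 0.0756
```

```bash
python3 -m handwheel '[0.003,0.01,0,4,-2,30,75, 0,0,0,0,0,30,75, 0,0,0,0,0,25,75, 0,0,0,0,0,20,72, 0,0,0,0,0,10,70, 0,0,0,0,0,0,70, 0,0,0,0,0,0,70, 0,0,0,0,0,0,70]'
python3 -m handwheel '[0,0,0,0,0,8,70, 0,0,0,0,0,6,70, 0,0,0,0,0,4,70, 0,0,0,0,0,4,70, 0,0,0,0,0,0,70, 0,0,0,0,0,0,70]'
python3 -c "
from h import *
need([.603,-.213,.0],np.radians(-29.2)); "
```

```text
time: 16.13
tool_pos: [0.6056, -0.2141, 0.0342]
orientation: [0.001, 0.968, -0.252, 0.003]
contact_force: [-0.6, -0.3, 1.1]
gripper_width: 0.0701
time: 16.63
tool_pos: [0.6041, -0.2138, 0.0099]
orientation: [0.0, 0.968, -0.253, 0.001]
contact_force: [-0.3, 0.1, -0.1]
gripper_width: 0.0701
t 16.63 p [ 0.6041 -0.2138  0.0099] turn [ 0.     -0.0028 -0.0009] shift [-1.3 -0.2  9.9] w 0.0701
```

```bash
python3 -m handwheel '[0,0,0,-1,0,6,70, 0,0,0,0,0,4,70, 0,0,0,0,0,3,70, 0,0,0,0,0,0,70, 0,0,0,0,0,0,70]'
python3 -m handwheel '[0,0,0,0,0,0,50, 0,0,0,0,0,0,40, 0,0,0,0,0,0,40, 0,0,0,0,0,0,40, 0,0,0,0,0,0,40, 0,0,0,0,0,0,40]' 60
python3 -c "
from h import *
need([.603,-.213,.0],np.radians(-29.2)); "
```

```text
time: 17.05
tool_pos: [0.6033, -0.2134, -0.003]
orientation: [0.0, 0.968, -0.252, 0.001]
contact_force: [-0.1, -0.2, 0.6]
gripper_width: 0.0698
time: 17.55
tool_pos: [0.604, -0.2136, -0.002]
orientation: [0.0, 0.968, -0.253, 0.002]
contact_force: [0.1, 0.0, 6.0]
gripper_width: 0.0581
t 17.55 p [ 0.604  -0.2136 -0.002 ] turn [-0.0003 -0.0046 -0.0009] shift [-1.1 -0.  -2. ] w 0.0581
```

```bash
python3 -m handwheel '[0,0,0,0,0,-10,40, 0,0,0,0,0,-20,40, 0,0,0,0,0,-30,40, 0,0,0,0,0,-30,40, 0,0,0,0,0,-30,40, 0,0,-0.1,0,0,0,40, 0,0,-0.1,0,0,0,40, 0,0,-0.1,0,0,0,40, 0,0,-0.1,0,0,0,40, 0,0,-0.1,0,0,0,40, 0,0,-0.1,0,0,0,40, 0,0,-0.1,0,0,0,40, 0,0,-0.084,0,0,0,40, 0,0,0,0,0,0,40, 0,0,0,0,0,0,40]'
python3 -c "
from h import *
need([.6028,-.0674,.09],np.radians(15.7)); "
```

```text
time: 18.8
tool_pos: [0.6028, -0.2131, 0.1174]
orientation: [0.001, 0.991, 0.135, 0.001]
contact_force: [-0.3, -0.7, -2.0]
gripper_width: 0.0577
t 18.8 p [ 0.6028 -0.2131  0.1174] turn [ 0.0021 -0.0022 -0.0032] shift [  39.4 -140.3   27.4] w 0.0577
```

```bash
python3 -m handwheel '[0.002,-0.002,-0.003,4,-14,0,40, 0,0,0,8,-28,0,40, 0,0,0,8,-28,0,40, 0,0,0,8,-28,0,40, 0,0,0,7,-24,5,40, 0,0,0,4,-14,10,40, 0,0,0,0,-4,10,40, 0,0,0,0,0,0,40, 0,0,0,0,0,0,40, 0,0,0,0,0,0,40]'
python3 -c "
from h import *
need([.6028,-.0674,.066],np.radians(15.7)); "
```

```text
time: 19.63
tool_pos: [0.6025, -0.069, 0.0921]
orientation: [0.0, 0.991, 0.137, 0.0]
contact_force: [-0.5, -0.4, -1.4]
gripper_width: 0.0581
t 19.63 p [ 0.6025 -0.069   0.0921] turn [ 0.0006 -0.0003  0.0011] shift [ 0.7 -1.5 26.1] w 0.0581
```

```bash
python3 -m handwheel '[0,0,0,1,-1,10,40, 0,0,0,0,0,8,40, 0,0,0,0,0,5,40, 0,0,0,0,0,2,40, 0,0,0,0,0,0,40, 0,0,0,0,0,0,40]'
python3 -c "
from h import *
need([.6028,-.0674,.066],np.radians(15.7)); "
```

```text
time: 20.13
tool_pos: [0.6032, -0.0668, 0.0671]
orientation: [0.0, 0.99, 0.138, 0.0]
contact_force: [-0.1, -1.1, -2.5]
gripper_width: 0.0582
t 20.13 p [ 0.6032 -0.0668  0.0671] turn [ 0.0004 -0.0005  0.0022] shift [-0.5  0.4  1.1] w 0.0582
```

```bash
python3 -m handwheel '[0,0,0,0,0,2,40, 0,0,0,0,0,0,57, 0,0,0,0,0,0,60, 0,0,0,0,0,0,63, 0,0,0,0,0,0,67, 0,0,0,0,0,0,72, 0,0,0,0,0,0,75, 0,0,0,0,0,-15,75, 0,0,0,0,0,-30,75, 0,0,0,0,0,-30,75, 0,0,0,0,0,0,75, 0,0,0,0,0,0,75]'
python3 -c "
from h import *
need([.4336,-.2097,.04],np.radians(23.7)); "
```

```text
time: 21.13
tool_pos: [0.6045, -0.0668, 0.1423]
orientation: [0.001, 0.99, 0.138, 0.002]
contact_force: [-0.1, -0.3, -0.5]
gripper_width: 0.0748
t 21.13 p [ 0.6045 -0.0668  0.1423] turn [ 0.0024 -0.0043 -0.1371] shift [-214.    62.1  102.3] w 0.0748
```

Next is cap C at (391,265), for sleeve 2.

```bash
python3 -m handwheel '[0.002,-0.004,-0.07,0,0,0,75, 0,0,-0.067,0,0,0,75, 0,0,0,-15,4,0,75, 0,0,0,-30,9,0,75, 0,0,0,-30,9,0,75, 0,0,0,-30,9,0,75, 0,0,0,-30,9,0,75, 0,0,0,-30,9,0,75, 0,0,0,-28,9,10,75, 0,0,0,-15,3,20,75, 0,0,0,-6,1,30,75, 0,0,0,0,0,25,72, 0,0,0,0,0,15,70, 0,0,0,0,0,0,70, 0,0,0,0,0,0,70, 0,0,0,0,0,0,70]'
python3 -c "
from h import *
need([.4336,-.2097,-.003],np.radians(23.7)); "
```

```text
time: 22.47
tool_pos: [0.4319, -0.2093, 0.041]
orientation: [-0.001, 0.979, 0.205, -0.002]
contact_force: [-0.4, -0.4, 0.4]
gripper_width: 0.0698
t 22.47 p [ 0.4319 -0.2093  0.041 ] turn [-0.002   0.0033 -0.0001] shift [ 1.4  1.1 44. ] w 0.0698
```

```bash
python3 -m handwheel '[-0.002,0.003,0,1,1,15,70, 0,0,0,0,0,12,70, 0,0,0,0,0,8,70, 0,0,0,0,0,5,70, 0,0,0,0,0,3,70, 0,0,0,0,0,1,70, 0,0,0,0,0,0,70, 0,0,0,0,0,0,50, 0,0,0,0,0,0,40, 0,0,0,0,0,0,40, 0,0,0,0,0,0,40, 0,0,0,0,0,0,40, 0,0,0,0,0,0,40]' 60
python3 -c "
from h import *
need([.4336,-.2097,-.003],np.radians(23.7)); "
```

```text
time: 23.55
tool_pos: [0.4333, -0.21, -0.0022]
orientation: [0.0, 0.979, 0.205, 0.0]
contact_force: [-1.5, 0.3, 6.7]
gripper_width: 0.058
t 23.55 p [ 0.4333 -0.21   -0.0022] turn [ 0.0009 -0.0004 -0.0001] shift [ 0.4 -0.2  0.8] w 0.058
```

```bash
python3 -m handwheel '[0,0,0,0,0,-10,40, 0,0,0,0,0,-20,40, 0,0,0,0,0,-30,40, 0,0,0,0,0,-30,40, 0,0,0,0,0,-30,40, 0,0,0.1,0,0,0,40, 0,0,0.1,0,0,0,40, 0,0,0.1,0,0,0,40, 0,0,0.11,0,0,0,40, 0,0,0,3,-16,0,40, 0,0,0,4,-28,0,40, 0,0,0,5,-28,0,40, 0,0,0,4,-28,0,40, 0,0,0,4,-28,0,40, 0,0,0,4,-20,5,40, 0,0,0,2,-12,10,40, 0,0,0,0,-5,10,40, 0,0,0,0,0,0,40, 0,0,0,0,0,0,40, 0,0,0,0,0,0,40]'
python3 -c "
from h import *
need([.4589,-.0453,.066],np.radians(.2)); "
```

```text
time: 25.22
tool_pos: [0.4584, -0.0454, 0.092]
orientation: [0.0, 1.0, 0.001, -0.0]
contact_force: [-0.2, 0.0, -2.5]
gripper_width: 0.0581
t 25.22 p [ 0.4584 -0.0454  0.092 ] turn [ 0.0003  0.0002 -0.0006] shift [ 0.5 -0.1 26. ] w 0.0581
```

```bash
python3 -m handwheel '[0,0,0,0,0,10,40, 0,0,0,0,0,8,40, 0,0,0,0,0,5,40, 0,0,0,0,0,2,40, 0,0,0,0,0,2,40, 0,0,0,0,0,0,40, 0,0,0,0,0,0,57, 0,0,0,0,0,0,60, 0,0,0,0,0,0,63, 0,0,0,0,0,0,67, 0,0,0,0,0,0,72, 0,0,0,0,0,0,75, 0,0,0,0,0,-15,75, 0,0,0,0,0,-30,75, 0,0,0,0,0,-30,75, 0,0,0,0,0,0,75, 0,0,0,0,0,0,75]'
python3 -c "
from h import *
need([.5613,-.3585,.04],np.radians(-112.25)); "
```

```text
time: 26.63
tool_pos: [0.4597, -0.0449, 0.1412]
orientation: [0.0, 1.0, 0.002, 0.002]
contact_force: [0.0, 0.0, -0.4]
gripper_width: 0.0751
t 26.63 p [ 0.4597 -0.0449  0.1412] turn [-0.0032 -0.0031  1.9626] shift [ 251.8 -212.8  101.2] w 0.0751
```

```bash
python3 -m handwheel '[0,0,0.115,0,0,0,75, 0,0,0.115,0,0,0,75, 0,0,0.115,0,0,0,75, 0,0,0.115,0,0,0,75, 0,0,0.115,0,0,0,75, 0,0,0.115,0,0,0,75, 0,0,0.115,0,0,0,75, 0,0,0.115,0,0,0,75, 0,0,0.115,0,0,0,75, 0,0,0.115,0,0,0,75, 0,0,0.115,0,0,0,75, 0,0,0.115,0,0,0,75, 0,0,0.115,0,0,0,75, 0,0,0.115,0,0,0,75, 0,0,0.115,0,0,0,75, 0,0,0.115,0,0,0,75, 0,0,0.122,0,0,0,75]' && python3 -m handwheel '[0,0,0,14,-12,0,75, 0,0,0,27,-23,0,75, 0,0,0,27,-23,0,75, 0,0,0,27,-23,0,75, 0,0,0,27,-23,0,75, 0,0,0,27,-23,0,75, 0,0,0,27,-23,0,75, 0,0,0,27,-23,0,75, 0,0,0,27,-23,0,75, 0,0,0,16,-12,20,75, 0,0,0,6,-5,30,75, 0,0,0,0,0,30,72, 0,0,0,0,0,20,70, 0,0,0,0,0,0,70, 0,0,0,0,0,0,70, 0,0,0,0,0,0,70]'
python3 -c "
from h import *
need([.5613,-.3585,-.003],np.radians(-112.25)); "
```

```text
time: 28.05
tool_pos: [0.4575, -0.0446, 0.1383]
orientation: [-0.001, -0.555, 0.832, 0.001]
contact_force: [-0.1, -0.2, 0.0]
gripper_width: 0.075
time: 29.38
tool_pos: [0.5606, -0.3586, 0.04]
orientation: [-0.0, -0.558, 0.83, -0.0]
contact_force: [1.0, -0.3, 0.1]
gripper_width: 0.0698
t 29.38 p [ 0.5606 -0.3586  0.04  ] turn [-0.     -0.0003  0.0008] shift [-0.4 -0.6 43. ] w 0.0698
```

```bash
python3 -m handwheel '[0,0,0,0,0,15,70, 0,0,0,0,0,12,70, 0,0,0,0,0,8,70, 0,0,0,0,0,5,70, 0,0,0,0,0,3,70, 0,0,0,0,0,0,70, 0,0,0,0,0,0,50, 0,0,0,0,0,0,40, 0,0,0,0,0,0,40, 0,0,0,0,0,0,40, 0,0,0,0,0,0,40, 0,0,0,0,0,0,40]' 60 && python3 -m handwheel '[0,0,0,0,0,-10,40, 0,0,0,0,0,-20,40, 0,0,0,0,0,-30,40, 0,0,0,0,0,-30,40, 0,0,0,0,0,-30,40, 0,0,-0.1,0,0,0,40, 0,0,-0.1,0,0,0,40, 0,0,-0.1,0,0,0,40, 0,0,-0.1,0,0,0,40, 0,0,-0.1,0,0,0,40, 0,0,-0.098,0,0,0,40, 0,0,0,0,0,0,40, 0,0,0,0,0,0,40]'
python3 -c "
from h import *
need([.4280,-.3991,.09],np.radians(-78)); "
```

```text
time: 30.38
tool_pos: [0.5607, -0.3589, -0.0026]
orientation: [0.0, -0.558, 0.83, -0.0]
contact_force: [-1.0, 0.3, 3.9]
gripper_width: 0.0583
time: 31.47
tool_pos: [0.5601, -0.3584, 0.117]
orientation: [0.0, 0.777, -0.63, -0.0]
contact_force: [-0.1, -0.2, -1.8]
gripper_width: 0.0579
t 31.47 p [ 0.5601 -0.3584  0.117 ] turn [ 0.0005  0.0001 -0.002 ] shift [ 12.3 137.6  27. ] w 0.0579
```

```bash
python3 -m handwheel '[0,0,-0.002,1,14,0,40, 0,0,0,3,27,0,40, 0,0,0,3,27,0,40, 0,0,0,3,27,0,40, 0,0,0,2,25,5,40, 0,0,0,0,13,10,40, 0,0,0,0,5,10,40, 0,0,0,0,0,0,40, 0,0,0,0,0,0,40, 0,0,0,0,0,0,40]'
python3 -c "
from h import *
need([.4280,-.3991,.066],np.radians(-78)); "
```

```text
time: 32.3
tool_pos: [0.4289, -0.3995, 0.0921]
orientation: [0.0, 0.778, -0.628, 0.0]
contact_force: [0.5, 0.3, -2.3]
gripper_width: 0.058
t 32.3 p [ 0.4289 -0.3995  0.0921] turn [-0.0004 -0.0008  0.0027] shift [-0.6  0.8 26.1] w 0.058
```

```bash
python3 -m handwheel '[0,0,0,-1,1,10,40, 0,0,0,0,0,8,40, 0,0,0,0,0,5,40, 0,0,0,0,0,2,40, 0,0,0,0,0,2,40, 0,0,0,0,0,0,40, 0,0,0,0,0,0,57, 0,0,0,0,0,0,60, 0,0,0,0,0,0,63, 0,0,0,0,0,0,67, 0,0,0,0,0,0,72, 0,0,0,0,0,0,75, 0,0,0,0,0,-15,75, 0,0,0,0,0,-30,75, 0,0,0,0,0,-30,75, 0,0,0,0,0,-40,75, 0,0,0,0,0,-30,75, 0,0,0,0,0,0,75]'
python3 - <<'E'
from h import *
np.set_printoptions(precision=4,suppress=True)
print(st()[1])
d=snap('top','top2.png');im=d['color']
m=(im.min(2)>200).astype(np.uint8)
cs,_=cv2.findContours(m,cv2.RETR_EXTERNAL,cv2.CHAIN_APPROX_NONE)
for k in cs:
    x,y,w,h=cv2.boundingRect(k)
    if 300<x<490 and 180<y<300 and w>12: print('cap',x,y,w,h,cv2.minAreaRect(onz(d,k.reshape(-1,2),0.078)[:,:2].astype(np.float32)))
E
```

```text
time: 33.8
tool_pos: [0.4296, -0.4013, 0.2166]
orientation: [0.001, 0.778, -0.628, 0.006]
contact_force: [0.8, -0.2, 0.8]
gripper_width: 0.075
[ 0.4296 -0.4013  0.2166]
cap 304 297 40 42 ((0.2896292209625244, -0.03505629301071167), (0.0813027024269104, 0.07182718068361282), 46.03062438964844)
cap 316 240 25 23 ((0.45721396803855896, -0.04417216032743454), (0.056866683065891266, 0.06128426268696785), 0.4146570563316345)
cap 324 183 28 27 ((0.6025655269622803, -0.06664583086967468), (0.05861508846282959, 0.06021178141236305), 15.74071216583252)
```

View pics/top2.png

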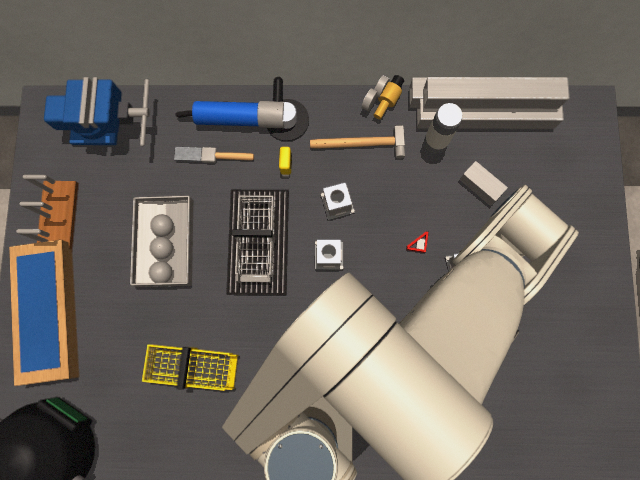

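Caps 1 (338,198) and 2 (329,253) sit flush on their sleeves. The balls are in a row at (162,225), (161,247) and (160,271), and the basket stands on the mat. Measuring the balls and the basket.

```bash
python3 - <<'E'
from h import *
np.set_printoptions(precision=4,suppress=True)
d=load('top');im=d['color']
s=8; a=cv2.resize(im[200:290,130:192],None,fx=s,fy=s,interpolation=cv2.INTER_CUBIC)
g=cv2.medianBlur(cv2.cvtColor(a,cv2.COLOR_BGR2GRAY),9)
c=cv2.HoughCircles(g,cv2.HOUGH_GRADIENT_ALT,1,100,param1=120,param2=.5,minRadius=75,maxRadius=110)
print(c)
if c is not None:
    px=(c[0][:,:2]+.5)/s-.5+[130,200]; print(px, onz(d,px,.034))
print('tr axis yaw', 'grip', onz(d,[[251.5,231.5]],.122))
b=im[215:250,225:285].max(2); m=(b<35).astype(np.uint8)
for r in b[10:24]: print(r)
E
```

```text
None
tr axis yaw grip [[0.4973 0.1463 0.122 ]]
[ 85  80  87  84  57  46  41 131  84  44  42  40 179 135  63  51  83  91
 122  68  38  55 192 184  79  37  38  67 178  78  40  38  44 170  73  39
  42  45 171  94  46  39  65 130 202 101 204 103  99  60  42  40  38 100
 108  51  42  38  73 135]
[ 81  83  82  81  54  43  37 124  85  49  34  35 193 143  73  49  78  95
 119  60  40  64 193 190  73  40  37  67 182  79  43  40  45 153  69  44
  37  50 161  85  44  42 105 125 200 106 212  97 100  60  40  43  42  93
 101  53  40  43  65 134]
[ 88  86  87  86  58  47  36 128  81  43  38  35 196 142  75  66  53 100
 119  53  38  77 189 198  82  43  45  67 190  79  35  35  71 146  63  39
  41  54 152  66  35  36 112 102 204 111 209 110  85  52  41  46  37 100
 111  52  40  41 101 136]
[ 84  85  84  86  64  45  38 129  81  40  39  43 193 138  66  57  72  92
 126  72  59  86 181 178  75  33  42  54 217  95  39  44  35 138  67  43
  54  66 125  67  50  50 118 104 197 132 206 109  90  50  39  43  38  97
 107  52  40  41  96 139]
[ 88  86  85  86  68  42  44  89  51  41  35  30  71  75  46  44  51  83

[... 1676 characters left out ...]
66  20  18  23  27  25  21  20   9  27
  41  12  14  32  27  22  17  16  13  22  18  15  16  22  15  21  14  17
  22  18  18  16   3  14  23  18  15  18   9  36  57  51  44  42  38 133
  74  44  39  43  99  99]
[ 85  81  79  72  43  41  68 135  62  41  53  59  82  87  71  65  24  99
 126  56  28 117  71  69  34  30  25  67  52  33  24  28  50  40  28  16
  21  67  59  28  15  22  93  73  59  48  46  49  63  62  46  40  40 136
  85  46  36  41 135 114]
[ 84  86  86  68  42  39  70 130  61  43  64  83 101  73 108  91  29 160
 198  82  38 199 115 139  63  43  41 113  98  53  41  38 107  62  42  36
  38 145 108  54  41  39 224 168 113 103  86  65  61  62  48  43  42 133
  84  46  41  41 132 110]
```

```bash
python3 - <<'E'
from h import *
np.set_printoptions(precision=4,suppress=True)
d=load('top');im=d['color']
s=8; a=cv2.resize(im[200:290,130:192],None,fx=s,fy=s,interpolation=cv2.INTER_CUBIC)
g=cv2.GaussianBlur(cv2.cvtColor(a,cv2.COLOR_BGR2GRAY),(0,0),4)
c=cv2.HoughCircles(g,cv2.HOUGH_GRADIENT,1,130,param1=50,param2=12,minRadius=84,maxRadius=104)[0][:5]
for x,y,r in c: cv2.circle(a,(int(x),int(y)),int(r),(0,0,255),1)
px=(c[:,:2]+.5)/s-.5+[130,200]; print(np.c_[px,c[:,2]/s], onz(d,px,.034))
cv2.imwrite('pics/balls.png',a[:,:][60:660])
E
```

```text
[[161.375  225.875   12.1625]
 [160.75   273.25    12.925 ]
 [161.     247.25    11.8125]] [[0.5294 0.4024 0.034 ]
 [0.4018 0.3958 0.034 ]
 [0.4713 0.3996 0.034 ]]
```

View pics/balls.png

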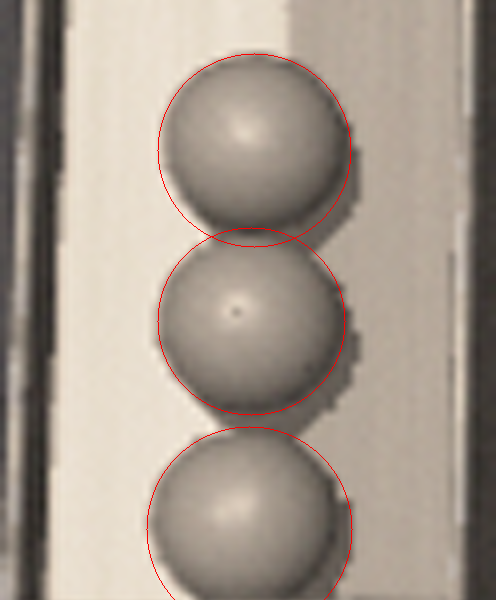

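```bash
python3 -c "
from h import *
d=load('top');c=np.array([[252,144],[251,322],[244,520]])
px=(c+.5)/8-.5+[130,207.5];print(px,onz(d,px,.034))
need([.4075,.3955,.15],np.radians(-86.7))
print(st()[0]['joint_positions'])"
```

```text
[[161.0625 225.0625]
 [160.9375 247.3125]
 [160.0625 272.0625]] [[0.53161077 0.403356   0.034     ]
 [0.47115833 0.3997885  0.034     ]
 [0.40495307 0.39785666 0.034     ]]
t 33.85 p [ 0.4285 -0.4003  0.2137] turn [-0.0045 -0.0062  0.1546] shift [-795.7  -24.8   63.7] w 0.0748
[-7.71522703e-01  3.84487696e-01  1.73668982e+00 -2.96938305e-04
  1.01275841e+00  5.87183853e-01]
```

```bash
python3 -m handwheel '[-0.004,-0.006,0.08,0,0,0,75, 0,0,0.074,0,0,0,75, 0,0,0,-20,-4,0,75, 0,0,0,-38,-7,0,75, 0,0,0,-38,-7,0,75, 0,0,0,-38,-7,0,75, 0,0,0,-38,-7,0,75, 0,0,0,-38,-7,0,75, 0,0,0,-38,-7,0,75, 0,0,0,-38,-7,0,75, 0,0,0,-38,-7,0,75, 0,0,0,-38,-7,0,75, 0,0,0,-38,-7,0,75, 0,0,0,-38,-7,0,75, 0,0,0,-38,-7,0,75, 0,0,0,-38,-7,0,75, 0,0,0,-38,-7,0,75, 0,0,0,-38,-7,0,75, 0,0,0,-38,-7,0,75, 0,0,0,-38,-7,0,75]' 40 && python3 -m handwheel '[0,0,0,-38,-7,0,75, 0,0,0,-38,-7,0,75, 0,0,0,-38,-7,0,75, 0,0,0,-20,-4,0,75, 0,0,0,0,0,0,75, 0,0,0,0,0,0,75, 0,0,0,0,0,0,75]'
python3 -c "
from h import *
need([.5316,.4034,.012],np.radians(-86.7))
print(st()[0]['joint_positions'])"
```

```text
time: 35.52
tool_pos: [0.5099, 0.2751, 0.2113]
orientation: [0.001, 0.727, -0.686, -0.004]
contact_force: [1.0, -0.9, -0.1]
gripper_width: 0.0751
time: 36.1
tool_pos: [0.5272, 0.4076, 0.2119]
orientation: [0.001, 0.727, -0.686, -0.004]
contact_force: [0.6, -0.9, 0.8]
gripper_width: 0.0749
t 36.1 p [0.5272 0.4076 0.2119] turn [0.007  0.0035 0.0007] shift [  4.5  -4.2 199.9] w 0.0749
[0.63725252 0.50564467 1.54387702 0.00763595 1.09603496 2.14622987]
```

```bash
python3 -m handwheel '[0.007,0.003,0,4,-4,30,75, 0,0,0,0,0,35,75, 0,0,0,0,0,35,75, 0,0,0,0,0,30,75, 0,0,0,0,0,20,75, 0,0,0,0,0,0,75, 0,0,0,0,0,0,75, 0,0,0,0,0,0,75]'
python3 -c "
from h import *
need([.5316,.4034,.012],np.radians(-86.7))"
```

```text
time: 36.77
tool_pos: [0.5332, 0.4051, 0.0648]
orientation: [-0.002, 0.727, -0.687, 0.0]
contact_force: [-0.7, 0.2, 0.6]
gripper_width: 0.0751
t 36.77 p [0.5332 0.4051 0.0648] turn [-0.0036  0.0031 -0.0004] shift [ 1.6  1.7 52.8] w 0.0751
```

```bash
python3 -m handwheel '[-0.003,0.003,0,1,1,20,75, 0,0,0,0,0,15,75, 0,0,0,0,0,10,75, 0,0,0,0,0,6,75, 0,0,0,0,0,2,75, 0,0,0,0,0,0,70, 0,0,0,0,0,0,60, 0,0,0,0,0,0,50, 0,0,0,0,0,0,40, 0,0,0,0,0,0,40, 0,0,0,0,0,0,40, 0,0,0,0,0,0,40]' 40
python3 -c "
from h import *
need([.5316,.4034,.012],np.radians(-86.7))"
```

```text
time: 37.77
tool_pos: [0.5318, 0.4044, 0.0111]
orientation: [0.0, 0.727, -0.686, 0.0]
contact_force: [-1.0, -2.8, 5.8]
gripper_width: 0.0582
t 37.77 p [0.5318 0.4044 0.0111] turn [ 0.     -0.0004  0.0007] shift [ 1.   0.2 -0.9] w 0.0582
```

```bash
python3 -m handwheel '[0,0,0,0,0,-10,40, 0,0,0,0,0,-20,40, 0,0,0,0,0,-30,40, 0,0,0,0,0,-40,40, 0,0,0,0,0,-40,40, 0,0,0,0,0,-20,40, 0,0,0,18,-2,0,40, 0,0,0,36,-4,0,40, 0,0,0,36,-4,0,40, 0,0,0,36,-4,0,40, 0,0,0,36,-3,0,40, 0,0,0,36,-3,0,40]' && python3 -m handwheel '[0,0,0,36,-3,0,40, 0,0,0,36,-3,0,40, 0,0,0,36,-3,0,40, 0,0,0,36,-3,0,40, 0,0,0,36,-3,0,40, 0,0,0,36,-3,0,40, 0,0,0,36,-3,0,40, 0,0,0,18,-3,10,40, 0,0,0,7,0,20,40, 0,0,0,0,0,20,40, 0,0,0,0,0,0,40, 0,0,0,0,0,0,40, 0,0,0,0,0,0,40]'
python3 -c "
from h import *
need([.6028,-.0674,.079],np.radians(-86.7))"
```

```text
time: 38.77
tool_pos: [0.5621, 0.2057, 0.1696]
orientation: [0.001, 0.727, -0.686, -0.0]
contact_force: [0.4, -0.1, -1.1]
gripper_width: 0.0587
time: 39.85
tool_pos: [0.6029, -0.0671, 0.121]
orientation: [0.001, 0.727, -0.686, -0.0]
contact_force: [0.4, -0.2, -0.8]
gripper_width: 0.0584
t 39.85 p [ 0.6029 -0.0671  0.121 ] turn [ 0.001  -0.0006  0.0009] shift [ 0.3  0.1 42. ] w 0.0584
```

```bash
python3 -m handwheel '[0,0,0,0,0,15,40, 0,0,0,0,0,12,40, 0,0,0,0,0,8,40, 0,0,0,0,0,3,40, 0,0,0,0,0,2,40, 0,0,0,0,0,0,40, 0,0,0,0,0,0,40]'
python3 -c "
from h import *
need([.6028,-.0674,.079],np.radians(-86.7));print(st()[0]['contact_force'])"
```

```text
time: 40.43
tool_pos: [0.6033, -0.0672, 0.081]
orientation: [0.0, 0.727, -0.686, 0.0]
contact_force: [-0.2, -0.7, -1.4]
gripper_width: 0.0583
t 40.43 p [ 0.6033 -0.0672  0.081 ] turn [ 0.0003 -0.0008  0.0007] shift [0.1 0.5 2. ] w 0.0583
[-0.2447826  -0.72423795 -1.37880523]
```

```bash
python3 -m handwheel '[0,0,0,0,0,1.5,40, 0,0,0,0,0,0,40, 0,0,0,0,0,0,57, 0,0,0,0,0,0,60, 0,0,0,0,0,0,63, 0,0,0,0,0,0,67, 0,0,0,0,0,0,72, 0,0,0,0,0,0,75, 0,0,0,0,0,0,75, 0,0,0,0,0,-15,75, 0,0,0,0,0,-30,75, 0,0,0,0,0,-35,75, 0,0,0,0,0,-30,75, 0,0,0,0,0,0,75, 0,0,0,0,0,0,75]'
python3 - <<'E'
from h import *
snap('side');d=snap('side');a=d['color'][180:400,280:480]
cv2.imwrite('pics/seat1.png',cv2.resize(a,None,fx=2,fy=2))
need([.4712,.3998,.19],np.radians(-86.7))
E
```

```text
time: 41.68
tool_pos: [0.6044, -0.0673, 0.1914]
orientation: [-0.001, 0.727, -0.686, 0.002]
contact_force: [-0.4, 0.3, -0.3]
gripper_width: 0.0749
t 41.78 p [ 0.6024 -0.0671  0.1885] turn [ 0.0019 -0.0005  0.0006] shift [-473.7  104.1   -1.5] w 0.0747
```

View pics/seat1.png

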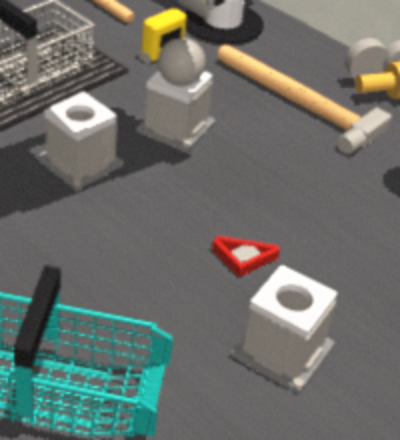

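Ball 1 is seated at (371,212) in the side view, and caps 2 and 3 lie flush. Next is ball 2.

```bash
python3 -m handwheel '[0.002,0,0,-18,4,0,75, 0,0,0,-36,8,0,75, 0,0,0,-36,8,0,75, 0,0,0,-36,8,0,75, 0,0,0,-36,8,0,75, 0,0,0,-36,8,0,75, 0,0,0,-36,8,0,75, 0,0,0,-36,8,0,75, 0,0,0,-36,8,0,75, 0,0,0,-36,8,0,75, 0,0,0,-36,8,0,75, 0,0,0,-36,8,0,75, 0,0,0,-36,8,0,75, 0,0,0,-18,4,15,75, 0,0,0,-6,0,30,75, 0,0,0,0,0,35,75, 0,0,0,0,0,25,75, 0,0,0,0,0,15,75, 0,0,0,0,0,0,75, 0,0,0,0,0,0,75]'
python3 -c "
from h import *
need([.4712,.3998,.011],np.radians(-86.7))"
```

```text
time: 43.45
tool_pos: [0.4705, 0.3989, 0.0666]
orientation: [0.002, 0.727, -0.686, 0.0]
contact_force: [0.0, 0.5, -0.7]
gripper_width: 0.0751
t 43.45 p [0.4705 0.3989 0.0666] turn [ 0.0025 -0.0034  0.0007] shift [-0.9 -0.7 55.6] w 0.0751
```

```bash
python3 -m handwheel '[0.002,-0.003,0,-1,-1,20,75, 0,0,0,0,0,15,75, 0,0,0,0,0,10,75, 0,0,0,0,0,8,75, 0,0,0,0,0,2.5,75, 0,0,0,0,0,0,70, 0,0,0,0,0,0,60, 0,0,0,0,0,0,50, 0,0,0,0,0,0,40, 0,0,0,0,0,0,40, 0,0,0,0,0,0,40, 0,0,0,0,0,0,40]' 40
python3 -c "
from h import *
need([.4589,-.0453,.19],np.radians(-86.7))"
```

```text
time: 44.45
tool_pos: [0.4734, 0.4012, 0.0142]
orientation: [-0.002, 0.727, -0.686, 0.0]
contact_force: [-0.6, -3.0, 6.8]
gripper_width: 0.0583
t 44.45 p [0.4734 0.4012 0.0142] turn [-0.0042  0.0028  0.0006] shift [ 444.9   40.1 -175.8] w 0.0583
```

```bash
python3 -m handwheel '[-0.004,0.003,0,0,0,-10,40, 0,0,0,0,0,-20,40, 0,0,0,0,0,-30,40, 0,0,0,0,0,-40,40, 0,0,0,0,0,-40,40, 0,0,0,0,0,-30,40, 0,0,0,18,2,0,40, 0,0,0,36,3,0,40, 0,0,0,36,3,0,40, 0,0,0,36,3,0,40, 0,0,0,36,3,0,40]' && python3 -m handwheel '[0,0,0,36,3,0,40, 0,0,0,36,3,0,40, 0,0,0,36,3,0,40, 0,0,0,36,3,0,40, 0,0,0,36,3,0,40, 0,0,0,36,4,0,40, 0,0,0,36,4,0,40, 0,0,0,22,3,0,40, 0,0,0,9,0,20,40, 0,0,0,0,0,20,40, 0,0,0,0,0,15,40, 0,0,0,0,0,0,40, 0,0,0,0,0,0,40, 0,0,0,0,0,0,40]'
python3 -c "
from h import *
need([.4589,-.0453,.083],np.radians(-86.7));print(st()[0]['contact_force'])"
```

```text
time: 45.37
tool_pos: [0.4679, 0.2374, 0.184]
orientation: [0.0, 0.728, -0.686, 0.0]
contact_force: [0.9, -0.1, -1.2]
gripper_width: 0.0582
time: 46.53
tool_pos: [0.4595, -0.0454, 0.1295]
orientation: [0.0, 0.728, -0.686, 0.0]
contact_force: [0.1, 0.8, -0.8]
gripper_width: 0.058
t 46.53 p [ 0.4595 -0.0454  0.1295] turn [-0.0002 -0.0008  0.001 ] shift [-0.1  0.6 46.5] w 0.058
[ 0.06267273  0.78934174 -0.78199129]
```

```bash
python3 -m handwheel '[0,0,0,0,0,15,40, 0,0,0,0,0,12,40, 0,0,0,0,0,8,40, 0,0,0,0,0,6,40, 0,0,0,0,0,3,40, 0,0,0,0,0,0,40, 0,0,0,0,0,0,40, 0,0,0,0,0,0,40]'
python3 -c "
from h import *
need([.4589,-.0453,.083],np.radians(-86.7));print(st()[0]['contact_force'])"
```

```text
time: 47.2
tool_pos: [0.4593, -0.0456, 0.085]
orientation: [0.0, 0.727, -0.686, 0.0]
contact_force: [-0.4, 0.2, -1.4]
gripper_width: 0.0586
t 47.2 p [ 0.4593 -0.0456  0.085 ] turn [-0.     -0.0008  0.0007] shift [-0.3  0.4  2. ] w 0.0586
[-0.44934195  0.22873001 -1.4354537 ]
```

```bash
python3 -m handwheel '[0,0,0,0,0,2,40, 0,0,0,0,0,0,40, 0,0,0,0,0,0,40]' && python3 -m handwheel '[0,0,0,0,0,0,57, 0,0,0,0,0,0,60, 0,0,0,0,0,0,63, 0,0,0,0,0,0,67, 0,0,0,0,0,0,72, 0,0,0,0,0,0,75, 0,0,0,0,0,0,75, 0,0,0,0,0,-15,75, 0,0,0,0,0,-30,75, 0,0,0,0,0,-35,75, 0,0,0,0,0,-30,75, 0,0,0,0,0,0,75, 0,0,0,0,0,0,75]'
python3 -c "
from h import *
snap('side','side2.png')
need([.405,.3979,.19],np.radians(-86.7))"
```

```text
time: 47.45
tool_pos: [0.4589, -0.0456, 0.0827]
orientation: [0.0, 0.727, -0.686, 0.0]
contact_force: [-0.2, 0.3, -1.8]
gripper_width: 0.0586
time: 48.53
tool_pos: [0.4601, -0.0456, 0.1942]
orientation: [-0.001, 0.727, -0.686, 0.002]
contact_force: [-0.2, -0.3, 0.1]
gripper_width: 0.0751
t 48.58 p [ 0.4589 -0.0455  0.1928] turn [-0.0003 -0.0009  0.0007] shift [-445.7   28.3    2.8] w 0.0753
```

```bash
python3 -m handwheel '[0,0,0,-18,1,0,75, 0,0,0,-36,2,0,75, 0,0,0,-36,2,0,75, 0,0,0,-36,2,0,75, 0,0,0,-36,2,0,75, 0,0,0,-36,2,0,75, 0,0,0,-36,3,0,75, 0,0,0,-36,3,0,75, 0,0,0,-36,3,0,75, 0,0,0,-36,3,0,75, 0,0,0,-36,3,0,75, 0,0,0,-36,2,0,75, 0,0,0,-24,0,15,75, 0,0,0,-8,0,30,75, 0,0,0,0,0,35,75, 0,0,0,0,0,25,75, 0,0,0,0,0,15,75, 0,0,0,0,0,0,75, 0,0,0,0,0,0,75, 0,0,0,0,0,0,75]'
python3 - <<'E'
from h import *
need([.405,.3979,.011],np.radians(-86.7))
d=snap('side')['color'][140:300,180:460]; cv2.imwrite('pics/side3.png',cv2.resize(d,None,fx=2.5,fy=2.5))
E
```

```text
time: 50.25
tool_pos: [0.405, 0.398, 0.0722]
orientation: [0.001, 0.727, -0.686, -0.0]
contact_force: [0.5, 0.6, -0.1]
gripper_width: 0.0751
t 50.25 p [0.405  0.398  0.0722] turn [ 0.0012 -0.001   0.0005] shift [ 0.1 -0.  61.2] w 0.0751
```

View pics/side3.png

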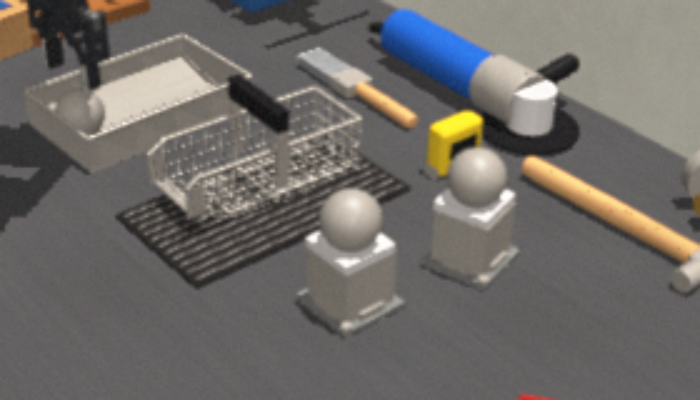

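Balls 1 and 2 are seated at (371,211) and (320,228). Ball 3 is under the gripper. The grip is now at (284,181), so the basket may have been nudged. I'll re-measure it after ball 3.

```bash
python3 -m handwheel '[0,0,0,0,0,20,75, 0,0,0,0,0,15,75, 0,0,0,0,0,12,75, 0,0,0,0,0,8,75, 0,0,0,0,0,5,75, 0,0,0,0,0,0,70, 0,0,0,0,0,0,60, 0,0,0,0,0,0,50, 0,0,0,0,0,0,40, 0,0,0,0,0,0,40, 0,0,0,0,0,0,40, 0,0,0,0,0,0,40]' 40 && python3 -m handwheel '[0,0,0,0,0,-10,40, 0,0,0,0,0,-20,40, 0,0,0,0,0,-30,40, 0,0,0,0,0,-40,40, 0,0,0,0,0,-40,40, 0,0,0,0,0,-40,40, 0,0,0,0,0,0,40, 0,0,0,0,0,0,40]'
python3 -c "
from h import *
need([.4280,-.3991,.19],np.radians(-86.7));print(st()[0]['contact_force'])"
```

```text
time: 51.3
tool_pos: [0.4051, 0.3981, 0.0129]
orientation: [0.0, 0.727, -0.686, 0.0]
contact_force: [0.1, -3.6, 6.0]
gripper_width: 0.0582
time: 51.97
tool_pos: [0.4062, 0.3996, 0.1956]
orientation: [-0.003, 0.727, -0.686, 0.0]
contact_force: [0.4, -0.3, -1.0]
gripper_width: 0.0582
t 51.97 p [0.4062 0.3996 0.1956] turn [-0.004   0.0037  0.0007] shift [798.6  24.2   5.6] w 0.0582
[ 0.40624197 -0.33066007 -1.03617863]
```

```bash
python3 -m handwheel '[-0.004,0.003,0,18,1,0,40, 0,0,0,36,1,0,40, 0,0,0,36,1,0,40, 0,0,0,36,1,0,40, 0,0,0,36,1,0,40, 0,0,0,36,1,0,40, 0,0,0,36,1,0,40, 0,0,0,36,1,0,40, 0,0,0,36,1,0,40, 0,0,0,36,1,0,40, 0,0,0,36,1,0,40, 0,0,0,36,1,0,40, 0,0,0,36,1,0,40, 0,0,0,36,1,0,40, 0,0,0,36,1,0,40, 0,0,0,36,1,0,40, 0,0,0,36,1,0,40, 0,0,0,36,1,0,40]' && python3 -m handwheel '[0,0,0,36,1,0,40, 0,0,0,36,1,0,40, 0,0,0,36,1,0,40, 0,0,0,36,1,0,40, 0,0,0,20,1,0,40, 0,0,0,5,1,20,40, 0,0,0,0,0,20,40, 0,0,0,0,0,20,40, 0,0,0,0,0,0,40, 0,0,0,0,0,0,40, 0,0,0,0,0,0,40]'
python3 -c "
from h import *
need([.4280,-.3991,.083],np.radians(-86.7));print(st()[0]['contact_force'])"
```

```text
time: 53.47
tool_pos: [0.4214, -0.2331, 0.1929]
orientation: [0.003, 0.727, -0.686, -0.002]
contact_force: [1.7, 1.4, -1.3]
gripper_width: 0.0583
time: 54.38
tool_pos: [0.4269, -0.4009, 0.1352]
orientation: [0.003, 0.727, -0.686, -0.001]
contact_force: [0.3, 0.1, -1.3]
gripper_width: 0.0584
t 54.38 p [ 0.4269 -0.4009  0.1352] turn [ 0.0056 -0.0028  0.0007] shift [-1.7 -1.2 52.2] w 0.0584
[ 0.33726672  0.14101603 -1.32939008]
```

```bash
python3 -m handwheel '[0.005,-0.003,0,-2,-1,18,40, 0,0,0,0,0,14,40, 0,0,0,0,0,9,40, 0,0,0,0,0,6,40, 0,0,0,0,0,3,40, 0,0,0,0,0,1,40, 0,0,0,0,0,0,40, 0,0,0,0,0,0,40]'
python3 -c "
from h import *
need([.4280,-.3991,.083],np.radians(-86.7));print(st()[0]['contact_force'])"
```

```text
time: 55.05
tool_pos: [0.4285, -0.3995, 0.0849]
orientation: [0.0, 0.727, -0.686, 0.001]
contact_force: [-0.2, 0.2, -1.7]
gripper_width: 0.0582
t 55.05 p [ 0.4285 -0.3995  0.0849] turn [-0.0009 -0.0015  0.0007] shift [-0.4  0.4  1.9] w 0.0582
[-0.24534185  0.20064135 -1.74797039]
```

```bash
python3 -m handwheel '[0,0,0,0,0,2.5,40, 0,0,0,0,0,0,40, 0,0,0,0,0,0,57, 0,0,0,0,0,0,60, 0,0,0,0,0,0,63, 0,0,0,0,0,0,67, 0,0,0,0,0,0,72, 0,0,0,0,0,0,75, 0,0,0,0,0,0,75, 0,0,0,0,0,-15,75, 0,0,0,0,0,-30,75, 0,0,0,0,0,-35,75, 0,0,0,0,0,-40,75, 0,0,0,0,0,0,75, 0,0,0,0,0,0,75]'
python3 - <<'E'
from h import *
s=snap('side');t=snap('top')
a=cv2.resize(t['color'][170:310,210:360],None,fx=2.67,fy=2.67)
b=cv2.resize(s['color'][160:400,180:480],None,fx=1.33,fy=1.33)
o=np.zeros((600,800,3),np.uint8);o[:a.shape[0],:a.shape[1]]=a;o[:b.shape[0],401:401+b.shape[1]]=b[:,:399]
c=cv2.resize(cv2.imread('pics/top0.png')[170:310,210:310],None,fx=1.5,fy=1.5);o[390:600,:150]=c
cv2.imwrite('pics/chk.png',o); print(st()[1],st()[0]['joint_positions'])
E
```

```text
time: 56.3
tool_pos: [0.4293, -0.4003, 0.2045]
orientation: [0.0, 0.727, -0.686, 0.003]
contact_force: [-0.5, -0.5, 0.2]
gripper_width: 0.0749
[ 0.42767411 -0.39865195  0.20123791] [-7.70483139e-01  4.00830868e-01  1.74465377e+00 -3.76184738e-04
  9.96274423e-01  7.42256313e-01]
```

View pics/chk.png

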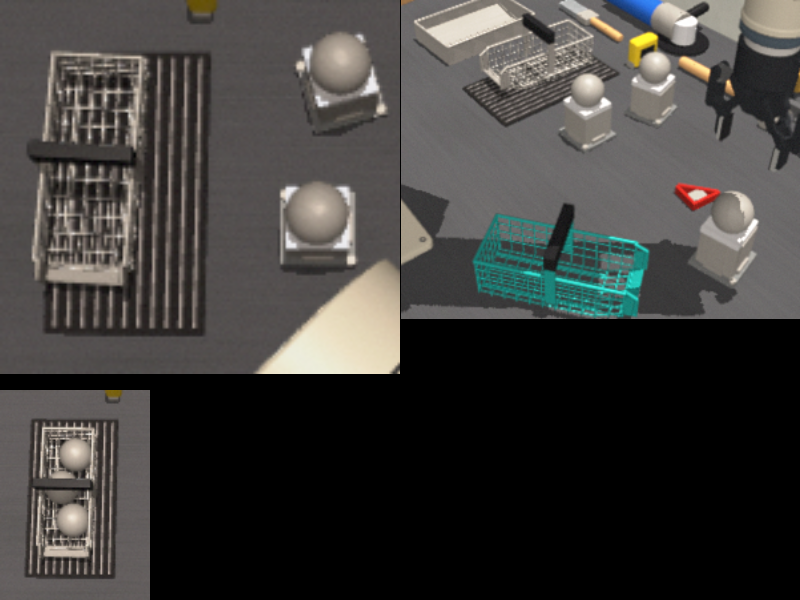

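All three balls are seated, but the basket was knocked about 25 mm to +y and +x on its mat. Its grip now runs from (220,226) to (261,228). I'll put it right.

```bash
python3 - <<'E'
from h import *
np.set_printoptions(precision=4,suppress=True)
d=load('top');im=d['color'];b=im[215:240,212:270].max(2).astype(int)
# grip top face: uniform 50..80 rows; per column mid
for c in range(6,54,6): print(c+212,b[6:20,c])
m=(im[215:240,212:270].max(2)<80)&((im[215:240,212:270].max(2))>50)
print(onz(d,[[220.5,225.7],[260,227.3]],.122))
need([.5,.15,.2],0)
E
```

```text
218 [81 82 82 85 84 84 85 86 85 86 84 83 85 86]
224 [82 62 54 58 58 60 60 43  2 21 67 70 71 79]
230 [74 90 55 61 59 60 61 58  1 14 40 39 38 29]
236 [ 84 100  79  66  59  64  64  68  18  34 107 185 137 108]
242 [ 68  74  88  58  62  65  62  61  50  10  84 221 174 141]
248 [171 131  92  92  60  65  67  67  65  16  34 102 117 118]
254 [55 64 62 67 73 65 64 66 71 20 13 34 54 51]
260 [210 213 200 187 169  86  11   0  31  26  21  44  68  73]
[[0.5116 0.2246 0.122 ]
 [0.5082 0.1254 0.122 ]]
t 56.4 p [ 0.4277 -0.3987  0.2012] turn [ 0.0003  0.0002 -1.5125] shift [  72.3 -548.7    1.2] w 0.0749
```

```bash
python3 -m handwheel '[0,0,-0.113,0,0,0,60, 0,0,-0.113,0,0,0,60, 0,0,-0.113,0,0,0,60, 0,0,-0.113,0,0,0,60, 0,0,-0.113,0,0,0,60, 0,0,-0.113,0,0,0,60, 0,0,-0.113,0,0,0,60, 0,0,-0.113,0,0,0,60, 0,0,-0.113,0,0,0,60, 0,0,-0.113,0,0,0,60, 0,0,-0.113,0,0,0,60, 0,0,-0.113,0,0,0,60, 0,0,-0.112,0,0,0,60]' && python3 -m handwheel '[0,0,0,2,-16,0,60, 0,0,0,4,-36,0,60, 0,0,0,4,-36,0,60, 0,0,0,4,-36,0,60, 0,0,0,4,-36,0,60, 0,0,0,4,-36,0,60, 0,0,0,4,-36,0,60, 0,0,0,4,-36,0,60, 0,0,0,4,-36,0,60, 0,0,0,4,-36,0,60, 0,0,0,4,-36,0,60, 0,0,0,4,-36,0,60, 0,0,0,4,-36,0,60, 0,0,0,4,-36,0,60, 0,0,0,4,-36,0,60, 0,0,0,2,-36,0,60, 0,0,0,0,-16,0,60, 0,0,0,0,0,0,60, 0,0,0,0,0,0,60]'
python3 -c "
from h import *
need([.511,.175,.094],-.045)"
```

```text
time: 57.48
tool_pos: [0.4272, -0.3982, 0.1995]
orientation: [-0.001, 1.0, -0.019, -0.001]
contact_force: [0.1, 0.7, 0.7]
gripper_width: 0.06
time: 59.07
tool_pos: [0.512, 0.1705, 0.2]
orientation: [0.001, 1.0, -0.022, -0.001]
contact_force: [-0.2, -0.4, 0.3]
gripper_width: 0.0604
t 59.07 p [0.512  0.1705 0.2   ] turn [0.0018 0.0025 0.0009] shift [ -1.2  -4.4 106. ] w 0.0604
```

```bash
python3 -m handwheel '[0.002,0.002,0,-1,-4,25,60, 0,0,0,0,0,25,60, 0,0,0,0,0,20,60, 0,0,0,0,0,18,60, 0,0,0,0,0,12,60, 0,0,0,0,0,6,60, 0,0,0,0,0,0,60, 0,0,0,0,0,0,60]' && python3 -m handwheel '[0,0,0,0,0,0,30, 0,0,0,0,0,0,10, 0,0,0,0,0,0,0, 0,0,0,0,0,0,0, 0,0,0,0,0,0,0, 0,0,0,0,0,0,0, 0,0,0,0,0,-10,0, 0,0,0,0,0,-10,0, 0,0,0,0,0,0,0, 0,0,0,0,0,0,0]' 60
python3 -c "
from h import *
need([.4955,.1455,.114],0);print(st()[0]['contact_force'])"
```

```text
time: 59.73
tool_pos: [0.513, 0.1734, 0.0956]
orientation: [-0.001, 1.0, -0.023, 0.001]
contact_force: [-0.0, 0.1, -0.1]
gripper_width: 0.0601
time: 60.57
tool_pos: [0.5133, 0.174, 0.1163]
orientation: [-0.001, 1.0, -0.022, 0.002]
contact_force: [-0.1, 0.1, -4.4]
gripper_width: 0.015
t 60.57 p [0.5133 0.174  0.1163] turn [-0.0018 -0.004  -0.0445] shift [-17.8  28.5   2.3] w 0.015
[-0.07235309  0.11013106 -4.42583476]
```

Gripped and lifted. Move it to the mat centre, set it down, release, and rise clear.

```bash
python3 -m handwheel '[0,-0.003,-0.044,0,0,0,0, 0,0,0,-6,9,0,0, 0,0,0,-6,10,0,0, 0,0,0,-6,9,0,0, 0,0,0,0,0,8,0, 0,0,0,0,0,7,0, 0,0,0,0,0,4,0, 0,0,0,0,0,3,0, 0,0,0,0,0,0,0, 0,0,0,0,0,0,0]' && python3 -m handwheel '[0,0,0,0,0,0,10, 0,0,0,0,0,0,25, 0,0,0,0,0,0,40, 0,0,0,0,0,0,55, 0,0,0,0,0,0,55, 0,0,0,0,0,-20,55, 0,0,0,0,0,-30,55, 0,0,0,0,0,-35,55, 0,0,0,0,0,-35,55, 0,0,0,0,0,-35,55, 0,0,0,0,0,-35,55, 0,0,0,30,0,0,55, 0,0,0,40,0,0,55, 0,0,0,40,0,0,55, 0,0,0,40,0,0,55, 0,0,0,40,0,0,55, 0,0,0,0,0,0,55, 0,0,0,0,0,0,55]'
python3 - <<'E'
from h import *
print(st()[1]); s=snap('side');t=snap('top')
a=cv2.resize(t['color'][170:310,210:490],None,fx=2.67,fy=2.67)[:, :800]
b=cv2.resize(s['color'][160:350,190:470],None,fx=1.2,fy=1.2)[:226]
o=np.zeros((600,800,3),np.uint8);o[:a.shape[0],:a.shape[1]]=a;o[374:374+b.shape[0],:b.shape[1]]=b
cv2.imwrite('pics/fin.png',o)
E
```

```text
time: 61.4
tool_pos: [0.4942, 0.1453, 0.0961]
orientation: [-0.0, 1.0, -0.0, -0.001]
contact_force: [-13.3, -8.5, 41.5]
gripper_width: 0.0147
time: 62.9
tool_pos: [0.6862, 0.1453, 0.281]
orientation: [-0.0, 1.0, -0.001, -0.001]
contact_force: [-0.1, 1.2, -0.5]
gripper_width: 0.055
[0.68624106 0.14528103 0.28099965]
```

View pics/fin.png

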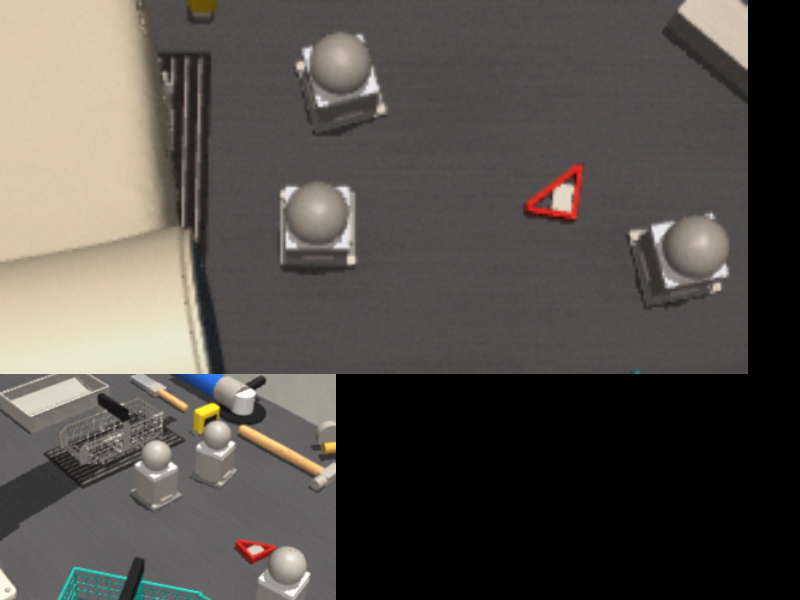

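All three balls sit on caps. The arm hides the basket from above, so I'll check its position in the side view, and the balls and caps in the top view.

```bash
python3 - <<'E'
from h import *
np.set_printoptions(precision=4,suppress=True)
d=load('side');im=d['color'];m=(im.max(2)<45).astype(np.uint8); m[:172]=0;m[203:]=0;m[:,:265]=0;m[:,308:]=0
cs,_=cv2.findContours(m,0,1);k=max(cs,key=cv2.contourArea).reshape(-1,2);print(k.min(0),k.max(0),'(start: 273 176 / 297 198)',onz(d,[(k.min(0)+k.max(0))/2],.109))
t=load('top');im=t['color']
for n,c in(('S1',[.6028,-.0674]),('S2',[.4589,-.0453]),('S3',[.428,-.3991])):
    # ball silhouette expected circle vs found
    p=proj(t,[[*c,.102]])[0]; x,y=p.astype(int); s=8
    a=cv2.resize(im[y-18:y+18,x-18:x+18],None,fx=s,fy=s,interpolation=cv2.INTER_CUBIC); g=cv2.GaussianBlur(cv2.cvtColor(a,cv2.COLOR_BGR2GRAY),(0,0),3)
    h=cv2.HoughCircles(g,cv2.HOUGH_GRADIENT,1,300,param1=60,param2=10,minRadius=90,maxRadius=110)[0][0]
    q=onz(t,[(h[:2]+.5)/s-.5+[x-18,y-18]],.102)[0]; sq=proj(t,[[*c,.102]])
    print(n,'ball-sleeve mm',(q[:2]-c)*1e3,'r',h[2]/s)
E
python3 -c "
from h import *
print(st()[0]['time'])"
```

```text
[272 177] [298 199] (start: 273 176 / 297 198) [[0.4903 0.1386 0.109 ]]
S1 ball-sleeve mm [0.7675 1.6572] r 12.125
S2 ball-sleeve mm [-2.0845 -0.0533] r 11.975
S3 ball-sleeve mm [2.5913 1.9942] r 12.85
63.0
```

```bash
python3 -c "
from rig import manip
print(manip.hand_in())"
```

```text
the job is handed in; nothing more can be done
None
```

I handed the job in at about 63 s of robot time. All three balls were tipped through the spout into the trough. A cap lies on each of the three sleeves with a ball in its hole, and the basket is back on its mat. The hand-in reports no verdict, so these are my own last checks.

- **Balls:** in the top view they measured within about 1 to 3 mm of their sleeve centres, and all look seated.
- **Caps:** they look flush and square in both views. Caps 1 and 2 measured within about 2 mm of their sleeve centres before the balls went on. Cap 3 was only checked by eye, because the arm hid it from above.
- **Basket:** it was knocked about 30 mm aside partway through, so I picked it up again and re-centred it. The side view puts its grip about 5 mm from where it started, well inside the 25 mm allowed. The top view of it was blocked by the arm, so that is a single-camera check.
- **Bystanders:** I saw none disturbed and none was touched. Their positions were judged by eye and not measured.

Two things went less than cleanly. One tilt command was refused because I miscounted its values, and I resent it with no effect on the pour. Setting the basket down the second time read a brief 41 N wrist force. It came through the gripped basket and stayed well under the 120 N wrist limit. I don't expect it to count against the 40 N limit on the arm or gripper body, but I couldn't confirm that.

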